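Interval reset of the home-cinema snack counter

ROBOT

A 7-joint arm with a two-finger parallel gripper is mounted at the origin on the work surface. World frame = base frame: x ahead of the robot, y to its left, z up, the work surface at z = 0. Lengths are in m, angles in rad, forces in N, time in s.
With the tool pointing down it reaches from about 0.4 to 0.875 m from the base axis. Payload 19.3 kg.
Tool frame: the origin (TCP) lies midway between the tips of the shut fingers; the grasp point (between the pads) lies 19 mm behind it (arm.tcp_to_grasp is the distance from the TCP to the grasp point, in m); z points along the fingers, y is the line along which they close (so a half turn about z gives the same grasp; the last joint's range is limited). The gripper opens to 85 mm and grips with 20 to 120 N. Pads are 22 mm wide; open, the fingers measure 114 mm over their backs; the gripper's body (76 mm by 85 mm) begins 54 mm behind the grasp point. The pads swing forward as they close: fully open they stand 13 mm farther back than shut.
Start: joints at [-1.309, 0.521, -0.036, 1.599, 0.021, 1.021, -0.113], TCP at [0.204, 0.591, 0.231] pointing down, gripper open.
Joint ranges: [-2.91, 2.91], [-0.3, 2.13], [-1.5, 1.42], [0.17, 2.43], [-1.26, 4.41], [0.16, 1.93], [-2.52, 2.52]. Speed limits (rad/s): [1.89, 1.89, 2.39, 2.39, 3.01, 3.01, 3.01].

INTERFACE

Orientations are given as a unit quaternion [w, x, y, z].
In Python, from rig import sensors, viewer, arm, search_frame, trace gives the robot as it stands.
- The arm moves only by the tool drive_tool, never from a script. Its argument "targets" is text: rows parted by semicolons, each of 7 numbers parted by spaces: the shift along the tool's x, y, z each as a share of 0.1 m, from -1 to 1, then the turn, a rotation vector about the tool's x, y, z each as a share of pi/2 rad, from -1 to 1, then the opening, from -1 (shut) to 1 (fully open). A call has 1 to 20 rows; each row is the pose to reach, as a shift and turn from the pose commanded when the call began, along the tool's axes at that moment; what a row does not reach only later rows make up. A row lasts 1/8 s, in which the tool goes at most 62.5 mm and 10.7 degrees, less where a joint would pass 70% of its speed; a pose out of reach is approached as far as the arm can. A call with a number of a shift or a turn outside -1 to 1 is refused whole. A call with a gripper value outside its range is refused whole. The fingers move at their own pace and stop on an object; "force" is the grip in N (left out, the last holds). Time passes only in rows, so rows that repeat a pose let the fingers close. It gives the time, the measured TCP pose, the force, the opening and the grip force at its end, in the units of the state.
- sensors.state(): the state, without advancing time (a new reading comes with each control period).
- viewer.capture(name): name is "scene" or "top" or "wrist"; returns a dict with "img" (480x640x3 uint8, red, green, blue), "depth" (480x640 float32, m along the optical axis (not along the pixel's ray), 0 where there is no reading), "fx", "fy", "cx", "cy" (pixels), "D" ([k1, k2, p1, p2, k3] as OpenCV has them; the pictures are not rectified), "world_from_camera" (4x4, takes a point from camera to world coordinates). Camera axes: x right, y down, z forward; pixel columns grow to the right and rows downward; lengths in m; the calibration is good to about 2 mm. A picture is of the moment at which its call begins.
- arm.close_job(): hands the job in; it is judged then, once.
Trained networks look in a picture, given as the dict that the camera call returned (one of the last four; its "shot" number tells which), for a name from the list of things; names that differ only in an ending like _2 or _b are one class to them, and where a whole thing is asked for, a point or a joint stands for the part that bears it (a point fixed in the world has none). Each returns a list of dicts, best first, with "confidence" (0 to 1); they miss things now and then, are a little off and sometimes report something else, mostly with a low value. They report only what shows in the picture. A call takes as long as a camera call. They do not tell look-alikes from the thing itself.
- search_frame(picture, thing): "centre" ([column, row] in pixels, amid what is visible of it).
- trace(picture, thing): "region" (480x640 bool, what is visible of it) and "centre" ([column, row] in pixels, amid what is visible of it).
The state is a dict: "time_s": time; "joints": joint angles; "qvel": joint speeds; "joint_torque": joint torques, N m; "tool_pos": TCP position; "tool_rot": TCP orientation; "force": force on the tool from outside, world axes, zero at the start; "wrist_torque": the same for the moment, N m; "grip_width": finger opening in m; "grip_force": force on a finger pad.
Only numpy, scipy, OpenCV 4.12 (cv2) and the standard library are available. Lean on these libraries where they do the work, as an engineer would, in place of code of your own. Each camera call takes 0.05 s, during which the arm holds its last target. There are 200 camera calls.

TASK

Bring the house lights fully up with the dimmer lever, then use the scraper to wipe every spilt sweet off the marble board into the catch trough at its open side, without the gripper touching the sweets. Then stand the scraper back on its mat, lined up with it, and stand every snack tin upright on the marble, well inside its edges; last of all bring the dimmer lever down to line up with the orange tabs. Leave the other things on the counter where they are.

Things in the scene. Friction and masses are not known exactly. Their poses are not given: they have to be found in the camera images.
- station: Fixed serving station: a flat marble board (200 mm in x, 240 mm in y, top 50 mm above the table) with a catch trough along its +y edge. Brass rims stand 12 mm above the marble along its two x edges (inner faces at x = -100 and +100 mm); its -y and +y edges are open. Origin: under the board's centre at table height; z up. Turned up to 0.15 rad from the world axes.
- trough (a point): Middle of the floor of the brass trough with black floor, axes as the station's; in the station's frame the trough spans y = +120 (at the marble's edge) to +204 mm, x = -101 to +101 mm; its floor is 6 mm above the table, its walls 35 mm high (15 mm lower than the marble).
- sweet0: Loose boiled sweet spilt on the marble, red disc, 22 mm across, 10 mm thick, about 10 g. Origin: centre of its underside as it first lay. May be absent.
- sweet1: Loose boiled sweet spilt on the marble, orange square, 20 by 20 mm, 10 mm thick, about 10 g. Origin: centre of its underside as it first lay. May be absent.
- sweet2: Loose boiled sweet spilt on the marble, green disc, 22 mm across, 10 mm thick, about 10 g. Origin: centre of its underside as it first lay. May be absent.
- sweet3: Loose boiled sweet spilt on the marble, yellow square, 20 by 20 mm, 10 mm thick, about 10 g. Origin: centre of its underside as it first lay. May be absent.
- sweet4: Loose boiled sweet spilt on the marble, blue disc, 22 mm across, 10 mm thick, about 10 g. Origin: centre of its underside as it first lay. May be absent.
- mat: Black rubber mat fixed to the table, the scraper's home: 140 mm (x) by 64 mm (y), 4 mm thick. Origin: centre of its underside, at table height.
- scraper: Loose crumb scraper standing upright on its mat: a wooden block 110 mm long (its x), 26 mm thick (its y), from 18 to 60 mm above its lower edge, over a grey blade 110 by 14 mm, 18 mm high. 0.12 to 0.2 kg. Origin: centre of its underside; z up.
- dimmer_hinge (a point): Hinge of the house-light dimmer, left of the station: a fixed black base (130 x 66 x 30 mm high) with a grey half drum of 45 mm radius. The point is on the hinge axis, 30 mm above the table, midway along the axis. The lever swings in this point's xz plane; x away from the robot, y the hinge axis, z up, turned up to 0.15 rad.
- dimmer_tip (a point): Middle of the white crossbar at the top of the dimmer's steel lever: 18 mm thick, 36 mm long along the hinge axis (y), 110 mm from the hinge. This point's z points along the lever, outward.
- dimmer (a joint): Lever angle in rad: 0 = lights out, leaning 0.65 rad from vertical to -x (towards the robot); 0.65 = upright; 1.30 = lights fully up, at the stop, leaning 0.65 rad away (+x). Moves with about 2 N at the tip and stays where it is left.
- mark (a joint): Angle in rad of the pair of orange tabs on the drum, on the same scale and hinge as the lever: the film setting wanted at the end. The tabs flank the lever's slot, reach 60 mm from the hinge and cannot be felt or moved.
- mark_tip (a point): Point midway between the tops of the two orange tabs, 60 mm from the hinge; its z points outward from the hinge, along the line where the lever should lie.
- tin0: Loose round steel snack tin with a red lid, 56 mm in diameter, 42 mm high, 0.1 to 0.21 kg, upright on the table to the right of the station. Origin: centre of its underside; z up. May be absent.
- tin1: Loose round steel snack tin with a brass-coloured lid, 56 mm in diameter, 42 mm high, 0.1 to 0.21 kg, upright on the table to the right of the station. Origin: centre of its underside; z up. May be absent.
- tin2: Loose round steel snack tin with a white lid, 56 mm in diameter, 42 mm high, 0.1 to 0.21 kg, upright on the table to the right of the station. Origin: centre of its underside; z up. May be absent.
- tin3: Loose round steel snack tin with a green lid, 56 mm in diameter, 42 mm high, 0.1 to 0.21 kg, upright on the table to the right of the station. Origin: centre of its underside; z up. May be absent.
- remote: Bystander: black remote control 150 x 42 x 16 mm, right of the board towards the far side. Origin: centre of underside.
- tumbler: Bystander: green glass tumbler, 72 mm across, 95 mm high, beyond the board. Origin: centre of underside.
- bowl: Bystander: blue bowl, 130 mm across, 50 mm high, beyond the board. Origin: centre of underside.
- popcorn_tub: Bystander: red popcorn tub, 124 mm across the top, 145 mm high, near right. Origin: centre of underside.
- coasters: Bystander: stack of cork coasters, 96 mm across, 18 mm high, beyond the dimmer. Origin: centre of underside.
There are look-alikes about, which are no part of the job. What is shaped like the tin3 but pink is not meant. Several things look just like the scraper: the one meant starts farthest from the robot's base.

How it is judged:
On the way, in this order (a step that is already met when the one before it is completed fails the run):
1. dimmer lever fully up (within 0.12 rad of its far stop) (value of joint dimmer above 1.18 rad), for 0.2 s.
2. the scraper's lower edge is brought down to the marble (within 15 mm), lights still up (value of joint dimmer above 1.18 rad and x of scraper in the frame of station between -0.12 and 0.12 m and y of scraper in the frame of station between -0.17 and 0.15 m and z of scraper in the frame of station between 0.045 and 0.065 m), for 0.1 s.
3. all sweets lie in the trough, lights still up (value of joint dimmer above 1.18 rad and x of sweet0 in the frame of station between -0.105 and 0.105 m and y of sweet0 in the frame of station between 0.118 and 0.215 m and z of each of sweet0, sweet1, sweet2, sweet3, sweet4 in the frame of station below 0.046 m and x of sweet1 in the frame of station between -0.105 and 0.105 m and y of sweet1 in the frame of station between 0.118 and 0.215 m and x of sweet2 in the frame of station between -0.105 and 0.105 m and y of sweet2 in the frame of station between 0.118 and 0.215 m and x of sweet3 in the frame of station between -0.105 and 0.105 m and y of sweet3 in the frame of station between 0.118 and 0.215 m and x of sweet4 in the frame of station between -0.105 and 0.105 m and y of sweet4 in the frame of station between 0.118 and 0.215 m), for 0.2 s.
4. scraper back upright on its mat and all tins upright on the marble, lights still up (all of step 3 and horizontal distance between scraper and mat below 0.03 m and height (world z) of scraper below 0.01 m and angle between each of scraper, tin0, tin1, tin2, tin3's own z axis and vertical below 0.1 rad and angle between the x axis of scraper and the x axis of mat, either way round below 0.35 rad and x of tin0 in the frame of station between -0.085 and 0.085 m and y of tin0 in the frame of station between -0.11 and 0.11 m and z of tin0 in the frame of station between 0.046 and 0.056 m and linear speed of each of tin0, tin1, tin2, tin3 below 0.02 m/s and x of tin1 in the frame of station between -0.085 and 0.085 m and y of tin1 in the frame of station between -0.11 and 0.11 m and z of tin1 in the frame of station between 0.046 and 0.056 m and x of tin2 in the frame of station between -0.085 and 0.085 m and y of tin2 in the frame of station between -0.11 and 0.11 m and z of tin2 in the frame of station between 0.046 and 0.056 m and x of tin3 in the frame of station between -0.085 and 0.085 m and y of tin3 in the frame of station between -0.11 and 0.11 m and z of tin3 in the frame of station between 0.046 and 0.056 m), for 0.2 s.
At the end, for the whole second after the job is handed in: Lever within 0.08 rad of the tabs; every sweet at rest in the trough; scraper upright on its mat (centres within 30 mm, long sides within 0.35 rad); every tin upright and at rest on the marble, its centre 15 mm inside the x edges and 10 mm inside the y edges (angle between the z axis of dimmer_tip and the z axis of mark_tip, either way round below 0.08 rad and x of sweet0 in the frame of station between -0.105 and 0.105 m and y of sweet0 in the frame of station between 0.118 and 0.215 m and z of each of sweet0, sweet1, sweet2, sweet3, sweet4 in the frame of station below 0.046 m and x of sweet1 in the frame of station between -0.105 and 0.105 m and y of sweet1 in the frame of station between 0.118 and 0.215 m and x of sweet2 in the frame of station between -0.105 and 0.105 m and y of sweet2 in the frame of station between 0.118 and 0.215 m and x of sweet3 in the frame of station between -0.105 and 0.105 m and y of sweet3 in the frame of station between 0.118 and 0.215 m and x of sweet4 in the frame of station between -0.105 and 0.105 m and y of sweet4 in the frame of station between 0.118 and 0.215 m and horizontal distance between scraper and mat below 0.03 m and height (world z) of scraper below 0.01 m and angle between each of scraper, tin0, tin1, tin2, tin3's own z axis and vertical below 0.1 rad and angle between the x axis of scraper and the x axis of mat, either way round below 0.35 rad and x of tin0 in the frame of station between -0.085 and 0.085 m and y of tin0 in the frame of station between -0.11 and 0.11 m and z of tin0 in the frame of station between 0.046 and 0.056 m and linear speed of each of tin0, tin1, tin2, tin3 below 0.02 m/s and x of tin1 in the frame of station between -0.085 and 0.085 m and y of tin1 in the frame of station between -0.11 and 0.11 m and z of tin1 in the frame of station between 0.046 and 0.056 m and x of tin2 in the frame of station between -0.085 and 0.085 m and y of tin2 in the frame of station between -0.11 and 0.11 m and z of tin2 in the frame of station between 0.046 and 0.056 m and x of tin3 in the frame of station between -0.085 and 0.085 m and y of tin3 in the frame of station between -0.11 and 0.11 m and z of tin3 in the frame of station between 0.046 and 0.056 m and linear speed of each of sweet0, sweet1, sweet2, sweet3, sweet4, scraper below 0.03 m/s and velocity of joint dimmer between -0.05 and 0.05 rad/s); the robot touches nothing.
It fails at once if the gripper touches a sweet (contact force between the fingers and sweet0 above 0.5 N or contact force between the fingers and sweet1 above 0.5 N or contact force between the fingers and sweet2 above 0.5 N or contact force between the fingers and sweet3 above 0.5 N or contact force between the fingers and sweet4 above 0.5 N).
It fails at once if a bystander (remote, tumbler, bowl, popcorn tub, coasters) is shifted more than 3 cm (distance of any of remote, tumbler, bowl, popcorn_tub, coasters from where it was at the start of the episode above 0.03 m).
Of sweet0, sweet1, sweet2, sweet3, sweet4 only 3 to 5 are there at a start; the rules pass over those that are not, and their reading is None.
Of tin0, tin1, tin2, tin3 only 3 to 4 are there at a start; the rules pass over those that are not, and their reading is None.
At some moment in a run one of tin0, tin1, tin2, tin3, sweet0, sweet1, sweet2, sweet3, sweet4 may be knocked a few centimetres aside while the robot is not near it.
It also fails if it takes over 208 s, if anything falls off the work surface, if the arm or the gripper's body presses on something with over 40 N, if the wrist force passes 120 N, or if a joint passes its speed limit or range.

## Working session

There is one attempt and no reset: what is moved stays moved. The work goes in short steps, Python scripts to look and compute and a tool call to move; the robot and the scene stay as the last step left them, time stands still between calls to the robot, and variables do not carry over. Pictures are saved under pics/ and viewed, at most 14 in all, crops included, and the job is handed in when it is done.

Besides the shell and the picture viewer there is one more tool, called after ">>>" as a command line: name --argument value ..., lists and objects as JSON in quotes. drive_tool: Moves the arm, as the interface text tells. Shift numbers are shares of 0.1 m and turn numbers shares of pi/2 rad, none past 1 either way. Its arguments: {"type":"object","properties":{"targets":{"type":"string"},"force":{"type":"number"}},"required":["targets"]}

```bash
mkdir -p pics; ls
cat > h.py <<'E'
import numpy as np, cv2
from rig import sensors, viewer, arm, search_frame, trace
from scipy.spatial.transform import Rotation as R
def cap(n,save=None):
    p=viewer.capture(n)
    if save: cv2.imwrite('pics/%s.png'%save,p['img'][:,:,::-1])
    return p
def K(p): return np.array([[p['fx'],0,p['cx']],[0,p['fy'],p['cy']],[0,0,1.]])
def cloud(p,mask):
    r,c=np.nonzero(mask&(p['depth']>0)); d=p['depth'][r,c]
    u=cv2.undistortPoints(np.stack([c,r],1).astype(float)[:,None],K(p),np.array(p['D']))[:,0]
    X=np.c_[u*d[:,None],d]; T=np.array(p['world_from_camera']); return X@T[:3,:3].T+T[:3,3]
def pix(p,X):
    T=np.linalg.inv(p['world_from_camera']); q=cv2.projectPoints(np.atleast_2d(np.array(X,float))@T[:3,:3].T+T[:3,3],np.zeros(3),np.zeros(3),K(p),np.array(p['D']))[0][:,0]; return q
def ray_z(p,uv,z):
    u=cv2.undistortPoints(np.array(uv,float).reshape(-1,1,2),K(p),np.array(p['D']))[:,0]
    T=np.array(p['world_from_camera']); d=np.c_[u,np.ones(len(u))]@T[:3,:3].T; o=T[:3,3]
    return o+d*((z-o[2])/d[:,2])[:,None]
def rect(X):
    (cx,cy),(w,h),a=cv2.minAreaRect((X[:,:2]*1000).astype(np.float32)); 
    if w<h: w,h,a=h,w,a+90
    return np.r_[cx,cy,w,h,(a+90)%180-90].round(1)
def rq(s): q=s['tool_rot']; return R.from_quat([q[1],q[2],q[3],q[0]])
def to_tool(xyz,rot=None):
    "world tcp target -> row numbers"
    s=sensors.state(); Rm=rq(s); sh=Rm.inv().apply(np.array(xyz)-s['tool_pos'])/0.1
    t=np.zeros(3) if rot is None else (Rm.inv()*rot).as_rotvec()/(np.pi/2)
    return np.r_[sh,t].round(3)
def down(yaw):
    "tool pointing down, tool y axis at world angle yaw"
    y=np.array([np.cos(yaw),np.sin(yaw),0]); z=np.array([0,0,-1.]); return R.from_matrix(np.c_[np.cross(y,z),y,z])
E
python3 - <<'E'
from h import *
s=sensors.state(); print(s, arm.tcp_to_grasp); print(rq(s).as_matrix().round(3))
for n in('top','scene'):
    p=cap(n,n+'0')
    print(n,np.array(p['world_from_camera']).round(3).tolist())
    for t in ['station','sweet0','sweet1','sweet2','sweet3','sweet4','mat','scraper','dimmer_tip','mark_tip','tin0','tin1','tin2','tin3','remote','tumbler','bowl','popcorn_tub','coasters']:
        try:
            for o in trace(p,t):
                if o['confidence']<.3: continue
                X=cloud(p,o['region']); z=X[:,2]
                top=X[z>np.percentile(z,95)-.006]
                print(t,round(o['confidence'],2),np.round(o['centre']).astype(int),o['region'].sum(),'med',np.median(X,0).round(3),'z95',np.percentile(z,95).round(3),rect(top))
        except Exception as e: print(t,e)
E
```

```text
pics
{'time_s': 0.0, 'joints': array([-1.30920878,  0.52200901, -0.0363336 ,  1.59998018,  0.02119569,
        1.02103163, -0.11279944]), 'qvel': array([ 0.0008276 ,  0.0007341 , -0.0006716 , -0.00043414, -0.00106066,
        0.00075163,  0.00199324]), 'joint_torque': array([-6.38615184e-04, -9.27099609e+01,  1.98000938e+00, -3.69926155e+01,
        1.79554633e-02,  8.09243415e-03,  1.14286436e-05]), 'tool_pos': array([0.20351182, 0.59061757, 0.23073872]), 'tool_rot': array([-5.42335463e-05,  1.65137228e-01,  9.86270462e-01, -5.18891712e-04]), 'force': array([ 0.24970667, -0.60388412,  0.80650888]), 'wrist_torque': array([-0.03307197,  0.01809802,  0.00671441]), 'grip_force': 0.0, 'grip_width': 0.08553606558624413} 0.0187
[[-0.945  0.326 -0.   ]
 [ 0.326  0.945 -0.001]
 [-0.    -0.001 -1.   ]]
top [[-0.005, -0.999, 0.041, 0.423], [-1.0, 0.005, 0.001, -0.097], [-0.001, -0.041, -0.999, 1.282], [0.0, 0.0, 0.0, 1.0]]
station 0.75 [270 221] 10880 med [0.513 0.024 0.048] z95 0.056 [518.  -18.3 240.  213.  -83.9]
station 0.38 [261 200] 62 med [0.561 0.047 0.059] z95 0.062 [562.3  46.6  17.8
[... 6559 characters left out ...]
 54.5   16.4]
tin3 0.71 [273 211] 389 med [ 0.432 -0.254  0.039] z95 0.044 [ 422.1 -259.9   53.4   52.6    9.2]
tin3 0.65 [221 204] 398 med [ 0.478 -0.392  0.039] z95 0.044 [ 468.5 -402.    57.2   54.7   42.2]
remote 0.74 [172 270] 930 med [ 0.727 -0.366  0.014] z95 0.018 [ 721.1 -370.6  149.4   44.6   -4.8]
tumbler 0.6 [232 296] 1218 med [ 0.752 -0.17   0.063] z95 0.094 [ 749.  -171.6   70.9   70.2   34.5]
bowl 0.97 [340 362] 2622 med [0.754 0.125 0.02 ] z95 0.049 [767.7 130.3 126.9 125.4 -89.5]
popcorn_tub 0.71 [241 159] 1878 med [ 0.342 -0.416  0.112] z95 0.14 [ 318.1 -435.3   81.4   78.7   78.1]
coasters 0.73 [424 382] 1711 med [0.714 0.299 0.017] z95 0.02 [709.2 297.4  95.2  94.1   2.3]
```

Run:
```python
import cv2
a=cv2.imread('pics/top0.png'); cv2.imwrite('pics/top0c.png',cv2.resize(a[80:400,90:510],(788,600),interpolation=cv2.INTER_CUBIC))
b=cv2.imread('pics/scene0.png'); cv2.imwrite('pics/scene0c.png',cv2.resize(b[200:380,400:560],None,fx=3.3,fy=3.3,interpolation=cv2.INTER_CUBIC))
```

```text
(no output)
```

View pics/top0c.png

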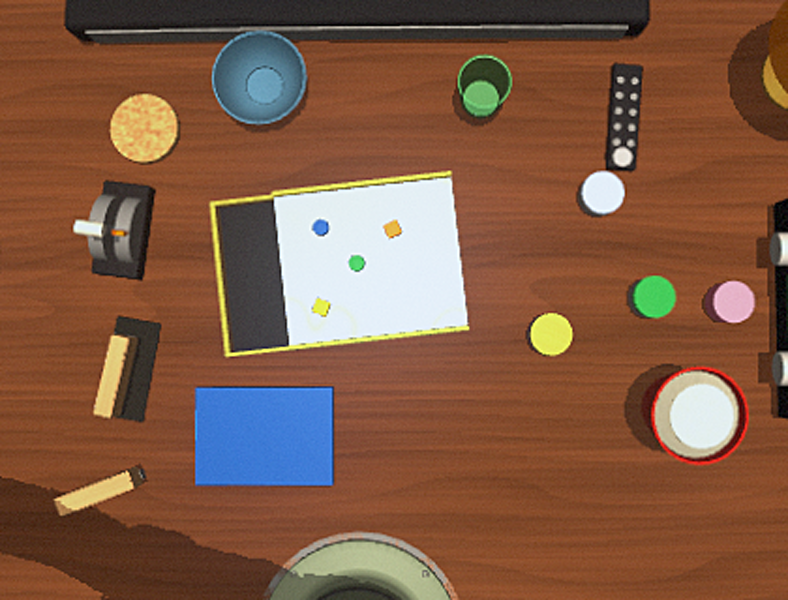

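View pics/scene0c.png

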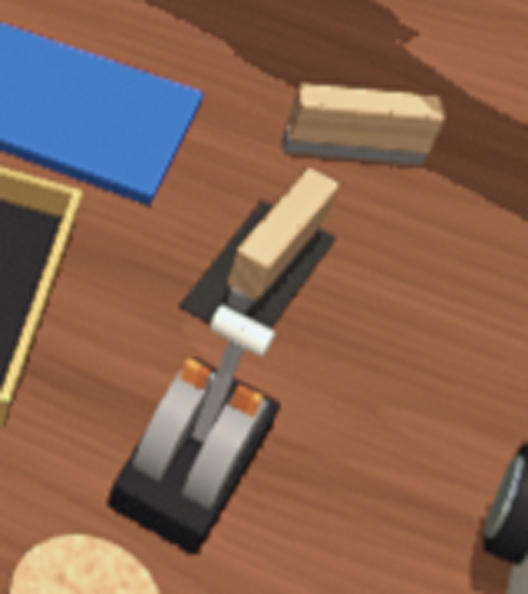

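The top picture shows two scrapers. A is on the mat at full-picture pixel (151,280), world (0.366,0.325), 0.49 m from the base. B lies on bare table at (141,339), 0.41 m from the base. I choose A because it is farther, and the scene crop confirms it stands on the mat.

The tins are brass (383,256), green (439,238) and white (411,183). The pink one at (477,241) is a look-alike. The sweets are blue, orange, green and yellow. The lever is near upright at (142,201), with the orange tabs near it.

Run:
```python
from h import *
full=np.ones((480,640),bool)
for n in('top','scene'):
    p=cap(n); X=cloud(p,full); r,c=np.nonzero(full&(p['depth']>0)); im=p['img'][r,c].astype(int); hsv=cv2.cvtColor(p['img'],cv2.COLOR_RGB2HSV)[r,c].astype(int)
    def sel(b,z0,z1): return (X[:,0]>b[0])&(X[:,0]<b[1])&(X[:,1]>b[2])&(X[:,1]<b[3])&(X[:,2]>z0)&(X[:,2]<z1)
    D=[.44,.66,.25,.42]
    print(n,'base',rect(X[sel(D,.022,.034)]))
    m=sel(D,.05,.2); bright=m&(im.min(1)>150)&(X[:,2]>.1); print('bar',X[bright].mean(0).round(4),bright.sum(),rect(X[bright]))
    o=m&(hsv[:,0]>5)&(hsv[:,0]<20)&(hsv[:,1]>150); print('tabs',X[o].mean(0).round(4),o.sum(),rect(X[o]),X[o][:,2].max())
    B=[.38,.66,-.17,.25]
    w=sel(B,.042,.054)&(hsv[:,1]<60)&(im.min(1)>120); print('marble',rect(X[w]),X[w][:,2].mean())
    br=sel(B,.03,.07); print('stn all',rect(X[br]))
    s=sel(B,.0545,.075)&(hsv[:,1]>110)
    mk=np.zeros((480,640),np.uint8); mk[r[s],c[s]]=1
    k,l,st,ce=cv2.connectedComponentsWithStats(mk)
    for i in range(1,k):
        if st[i,4]>15:
            mm=l[r,c]==i; print('sweet',X[mm].mean(0).round(3),st[i,4],np.median(hsv[mm],0),rect(X[mm]))
    print('table z',X[sel([.4,.7,-.25,-.2],-.02,.02)][:,2].mean())
```

```text
top base [564.5 325.4 128.7  66.4  -7.7]
bar [0.5534 0.3277 0.1454] 96 [553.8 328.2  38.3  15.2  82.3]
tabs [0.5533 0.3115 0.0865] 19 [552.9 323.   48.    8.4 -86.3] 0.14307997463099964
marble [517.6 -18.3 240.8 199.8 -83.8] 0.04882081419696465
stn all [513.4  25.6 329.1 213.  -83.8]
sweet [ 0.62  -0.009  0.061] 269 [ 30. 152. 235.] [620.3  -8.2 239.    7.6 -83.9]
sweet [0.562 0.046 0.059] 52 [108. 173. 219.] [562.5  46.5  17.8  17.6  -1.6]
sweet [ 0.559 -0.049  0.059] 59 [ 21. 179. 231.] [558.4 -48.7  19.2  19.1  27.4]
sweet [ 0.514 -0.001  0.059] 51 [ 66. 158. 212.] [514.1  -1.3  19.7  17.6  45.5]
sweet [0.456 0.046 0.059] 59 [ 32. 174. 240.] [455.6  46.2  19.2  18.1 -20. ]
sweet [ 0.414 -0.025  0.061] 188 [ 32.  147.  243.5] [414.9 -29.2 239.5   5.5 -83.8]
table z -0.0009857869081266969
scene base [567.4 325.  133.4  66.2  -8.6]
bar [0.5586 0.3262 0.1446] 137 [557.5 325.8  35.3  17.2  83.5]
tabs [0.559  0.3263 0.0845] 94 [557.8 325.   51.6  10.   81.9] 0.0917737176126755
marble [515.2 -20.9 241.8 200.1 -84.2] 0.04896821352433604
stn all [514.   24.  330.6 219.1 -83.8]
sweet [ 0.417 -0.029  0.059] 283 [ 21. 122. 199.] [416.2 -31.2 238.7  12.9 -83.8]
sweet [0.46  0.046 0.058] 38 [ 32.  120.  242.5] [460.3  45.5  17.8  16.3  -7.5]
sweet [ 0.519 -0.001  0.059] 35 [ 65. 124. 196.] [517.8  -1.5  17.7  15.   27. ]
sweet [ 0.563 -0.048  0.058] 43 [ 18. 151. 231.] [563.  -48.6  17.6  16.9 -65.3]
sweet [ 0.623 -0.004  0.059] 214 [ 20.  130.  176.5] [623.   -9.  239.    8.1 -84.4]
sweet [0.566 0.047 0.059] 39 [107. 165. 196.] [566.1  45.7  17.2  16.3 -57.9]
table z -0.0006372344693450395
```

>>> drive_tool --targets "-0.46 -0.18 0 0 0 0 -1; -0.92 -0.36 0 0 0 0 -1"

```text
time_s: 2.35
tool_pos: [0.2795, 0.5262, 0.2312]
tool_rot: [0.0, 0.165, 0.986, -0.0]
force: [0.4, 0.4, 0.5]
grip_width: 0.0518
grip_force: 0.0
```

>>> drive_tool --targets "-0.46 -0.18 0 0 0 0 -1; -0.92 -0.36 0 0 0 0 -1"

```text
time_s: 2.6
tool_pos: [0.3552, 0.4618, 0.2314]
tool_rot: [0.0, 0.165, 0.986, 0.0]
force: [0.2, 0.9, -0.2]
grip_width: 0.0127
grip_force: 0.0
```

>>> drive_tool --targets "-0.46 -0.18 0 0 0 0 -1; -0.92 -0.36 0 0 0 0 -1"

```text
time_s: 2.85
tool_pos: [0.4305, 0.3977, 0.2314]
tool_rot: [0.0, 0.165, 0.986, 0.0]
force: [0.6, 0.5, 0.3]
grip_width: -0.0001
grip_force: 0.0
```

>>> drive_tool --targets "-0.46 -0.18 0 0 0 -0.06 -1; -0.90 -0.36 0.2 0 0 -0.12 -1; -0.90 -0.36 0.2 0 0 -0.12 -1"

```text
time_s: 3.22
tool_pos: [0.505, 0.3317, 0.21]
tool_rot: [-0.0, 0.074, 0.997, -0.001]
force: [-0.9, 0.8, -0.9]
grip_width: 0.0002
grip_force: 0.0
```

Run:
```python
from h import *
s=sensors.state(); print(s['time_s'],s['tool_pos'],s['grip_width']); h=np.array([.566,.325]); d=R.from_euler('z',-.143)
print(to_tool([.502,.334,.106],down(np.pi/2-.143)), d.inv().apply(np.r_[s['tool_pos'][:2]-h,0]))
```

```text
3.225 [0.504956   0.33172584 0.20995058] 0.00018157068665306314
[ 0.032  0.021  1.039 -0.002 -0.    -0.003] [-0.06137943 -0.00204238  0.        ]
```

>>> drive_tool --targets "0 0 0.5 0 0 0 -1; 0 0 1 0 0 0 -1; -0.2 0 1 0 0 0 -1; -0.4 0 1 0 0 0 -1; -0.6 0 1 0 0 0 -1; -0.8 0 1 0 0 0 -1; -0.95 0 1 0 0 0 -1; -0.95 0 1 0 0 0 -1"

```text
time_s: 4.22
tool_pos: [0.5972, 0.322, 0.1112]
tool_rot: [0.0, 0.072, 0.997, 0.0]
force: [-0.6, -0.4, 0.2]
grip_width: 0.0004
grip_force: 0.0
```

>>> drive_tool --targets "-0.03 0 0 0 0 0 -1; -0.06 0 0 0 0 0 -1; -0.09 0 0 0 0 0 -1; -0.09 0 0 0 0 0 -1"

```text
time_s: 4.72
tool_pos: [0.6058, 0.3207, 0.1113]
tool_rot: [0.0, 0.072, 0.997, 0.0]
force: [-1.3, 0.7, 1.3]
grip_width: -0.0005
grip_force: 0.3
```

```bash
cat >> h.py <<'E'
H=np.array([.566,.325,.03]); DY=-.143
def dim(n='scene'):
    p=cap(n); full=np.ones((480,640),bool); X=cloud(p,full); r,c=np.nonzero(full&(p['depth']>0)); im=p['img'][r,c].astype(int); hsv=cv2.cvtColor(p['img'],cv2.COLOR_RGB2HSV)[r,c].astype(int)
    L=R.from_euler('z',-DY).apply(X-H); g=(abs(L[:,0])<.12)&(abs(L[:,1])<.05)
    b=g&(im.min(1)>140)&(abs(np.hypot(L[:,0],L[:,2])-.112)<.02)&(abs(L[:,1])<.022); o=g&(hsv[:,0]>5)&(hsv[:,0]<20)&(hsv[:,1]>140)&(L[:,2]>.03)&(L[:,2]<.066)
    a=lambda m:np.c_[L[m][:,[0,2]]]; 
    for nm,m in(('bar',b),('tabs',o)):
        q=a(m); print(n,nm,m.sum(),L[m].mean(0).round(4),'ang',(.65+np.arctan2(q[:,0],q[:,1]).mean()).round(3),'r',np.hypot(*q.T).mean().round(4))
    return p
E
python3 - <<'E'
from h import *
s=sensors.state(); d=R.from_euler('z',-DY); print(s['force'],d.apply(s['tool_pos']-H)); dim(); dim('top')
E
```

```text
[-1.27981122  0.67258488  1.33120372] [0.04001932 0.00141815 0.08133539]
scene bar 273 [ 0.0882 -0.0004  0.0422] ang 1.787 r 0.1143
scene tabs 22 [-0.0056  0.0161  0.048 ] ang 0.533 r 0.0484
top bar 24 [ 0.0651 -0.0052  0.0938] ang 1.27 r 0.1167
top tabs 46 [-0.0104  0.0017  0.0547] ang 0.46 r 0.0557
```

>>> drive_tool --targets "-0.04 0 0 0 0 0 -1; -0.08 0 0 0 0 0 -1; -0.12 0 0 0 0 0 -1; -0.12 0 0 0 0 0 -1"

```text
time_s: 5.32
tool_pos: [0.6123, 0.3198, 0.1105]
tool_rot: [-0.005, 0.071, 0.997, -0.001]
force: [-38.1, -2.9, 16.5]
grip_width: 0.0003
grip_force: 18.6
```

>>> drive_tool --targets "0.3 0 0 0 0 0 -1; 0.6 0 -0.3 0 0 0 -1; 0.9 0 -0.9 0 0 0 0; 1 0 -1 0 0 0 1"

```text
time_s: 5.82
tool_pos: [0.5189, 0.3343, 0.215]
tool_rot: [0.002, 0.071, 0.997, 0.002]
force: [1.0, -0.3, 0.6]
grip_width: 0.0364
grip_force: 0.0
```

>>> drive_tool --targets "0.5 0 0 0 0 0 1; 1 0 0 0 0 0 1;1 0 0 0 0 0 1"

```text
time_s: 6.2
tool_pos: [0.4171, 0.3484, 0.2115]
tool_rot: [-0.0, 0.07, 0.998, 0.0]
force: [1.6, 0.5, 0.2]
grip_width: 0.0854
grip_force: 0.0
```

Run:
```python
from h import *
p=dim('top'); p=dim(); 
for n in('top',):
  p=cap(n)
  for o in trace(p,'scraper'):
    if o['confidence']>.3: 
        X=cloud(p,o['region']); print(o['confidence'],rect(X[X[:,2]>np.percentile(X[:,2],95)-.006]))
print(to_tool([.366,.325,.20],down(np.radians(90-13.5))), sensors.state()['tool_pos'])
```

```text
top bar 117 [0.0668 0.0017 0.0844] ang 1.335 r 0.112
top tabs 29 [-0.0103  0.0046  0.0526] ang 0.454 r 0.0536
scene bar 299 [ 0.089  -0.0003  0.0429] ang 1.787 r 0.1139
scene tabs 101 [-0.0071 -0.0004  0.0542] ang 0.52 r 0.0547
0.8 [208.5 349.6 110.7  27.1 -69.5]
0.72 [629.3 317.4  38.2  15.8  79.5]
[ 0.51  -0.298  0.111 -0.     0.     0.058] [0.42079369 0.34715656 0.21114968]
```

>>> drive_tool --targets "0.5 -0.3 0 0 0 0.06 1; 0.51 -0.3 0.4 0 0 0.06 1; 0.51 -0.3 0.8 0 0 0.06 1; 0.51 -0.3 0.8 0 0 0.06 1"

```text
time_s: 6.9
tool_pos: [0.3647, 0.3238, 0.1294]
tool_rot: [-0.001, 0.119, 0.993, -0.002]
force: [0.2, 0.3, 1.1]
grip_width: 0.0854
grip_force: 0.0
```

Run:
```python
from h import *
p=cap('wrist','w1')
for o in trace(p,'scraper'):
    X=cloud(p,o['region']); print(o['confidence'],rect(X[abs(X[:,2]-.062)<.006]),np.percentile(X[:,2],95))
print(to_tool([.366,.325,.03],down(np.radians(90-13.5))), sensors.state()['tool_pos'])
```

```text
0.8 [365.  325.4 110.   26.1 -13.1] 0.0635974341251367
0.6 [233.8 310.5  29.9  12.8  76.5] 0.059081985973279356
[-0.003  0.     1.02  -0.     0.    -0.002] [0.36567204 0.32509501 0.13195269]
```

View pics/w1.png

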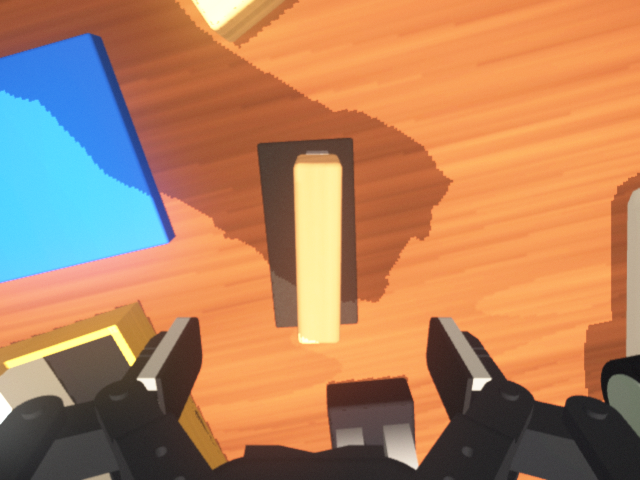

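The wrist view shows the chosen scraper on its mat around (318,250), centred between the open fingers. I'll descend and grip.

>>> drive_tool --targets "0 0 0.4 0 0 0 1; 0 0 0.8 0 0 0 1; 0 0 1 0 0 0 1; 0 0 1 0 0 0 1; 0 0 1 0 0 0 -1; 0 0 1 0 0 0 -1; 0 0 1 0 0 0 -1; 0 0 1 0 0 0 -1; 0 0 1 0 0 0 -1; 0 0 1 0 0 0 -1" --force 60

```text
time_s: 8.25
tool_pos: [0.3651, 0.3254, 0.032]
tool_rot: [0.0, 0.119, 0.993, 0.0]
force: [-1.6, -1.5, 11.9]
grip_width: 0.0254
grip_force: 58.1
```

>>> drive_tool --targets "0 0 -0.3 0 0 0 -1; 0 0 -0.7 0 0 0 -1; 0 0 -1 0 0 0 -1; 0 0 -1 0 0 0 -1"

```text
time_s: 8.75
tool_pos: [0.3656, 0.3258, 0.1332]
tool_rot: [0.001, 0.119, 0.993, 0.001]
force: [0.1, 0.5, -2.8]
grip_width: 0.0255
grip_force: 59.8
```

```bash
cat >> h.py <<'E'
S=np.array([.517,-.0185,0]); SY=.108
def st(x,y,z): return S+R.from_euler('z',SY).apply([x,y,z])
def inst(X): return R.from_euler('z',-SY).apply(np.array(X)-S)
E
python3 - <<'E'
from h import *
s=sensors.state(); print(s['tool_pos'],s['grip_width'],s['grip_force'])
print(inst(s['tool_pos'])); print(to_tool(st(.042,-.11,.16),down(np.pi/2+SY)))
p=cap('wrist','w2')
for o in trace(p,'mat'):
    X=cloud(p,o['region']); print('mat',o['confidence'],rect(X[abs(X[:,2]-.004)<.006]))
for n in('wrist','top'):
  if n!='wrist': p=cap(n)
  for o in trace(p,'scraper'):
    X=cloud(p,o['region']); print(n,o['confidence'],np.median(X,0).round(3),rect(X),X[:,2].min(),X[:,2].max())
E
```

```text
[0.36558437 0.32578327 0.13323588] 0.025547517969541664 59.77917015552521
[-0.11342308  0.35859848  0.13323588]
[-3.051e+00 -3.881e+00 -2.740e-01  2.000e-03  1.000e-03 -2.200e-01]
mat 0.95 [361.6 320.4 118.8  64.2 -10.5]
wrist 0.95 [0.343 0.33  0.164] [431.6 309.8 247.   62.2 -13.8] -0.0017146081474933572 0.20660252544770674
wrist 0.84 [0.233 0.313 0.055] [228.5 308.9  56.6  23.3  73.5] -0.003123279418523528 0.06033165107854119
top 0.72 [0.384 0.319 0.159] [365.8 341.4 114.4  98.8  10.9] -0.002796543618337255 0.240824951660356
top 0.67 [0.213 0.338 0.058] [202.8 361.2 137.5  30.1 -69.7] -0.004905254010867166 0.0643112469655227
top 0.26 [0.622 0.32  0.107] [634.1 335.4  97.5  54.9  41.3] -0.006240057343623873 0.1311439140018702
```

>>> drive_tool --targets "0 0 -0.2 0 0 -0.11 -1; 0 0 -0.3 0 0 -0.22 -1; 0 0 -0.3 0 0 -0.22 -1"

```text
time_s: 9.38
tool_pos: [0.3649, 0.325, 0.1611]
tool_rot: [-0.0, -0.053, 0.999, 0.0]
force: [0.1, -0.2, -2.4]
grip_width: 0.025
grip_force: 59.6
```

>>> drive_tool --targets "-0.16 -0.45 0 0 0 0 -1; -0.31 -0.9 0 0 0 0 -1"

```text
time_s: 9.62
tool_pos: [0.4053, 0.2378, 0.1603]
tool_rot: [-0.001, -0.052, 0.999, -0.0]
force: [1.4, -0.3, -1.5]
grip_width: 0.0253
grip_force: 59.6
```

>>> drive_tool --targets "-0.16 -0.45 0 0 0 0 -1; -0.31 -0.9 0 0 0 0 -1"

```text
time_s: 9.88
tool_pos: [0.446, 0.1513, 0.1604]
tool_rot: [-0.001, -0.052, 0.999, -0.0]
force: [0.9, 1.0, -1.2]
grip_width: 0.0252
grip_force: 59.6
```

>>> drive_tool --targets "-0.16 -0.45 0 0 0 0 -1; -0.31 -0.9 0 0 0 0 -1"

```text
time_s: 10.12
tool_pos: [0.4865, 0.0652, 0.1603]
tool_rot: [-0.001, -0.052, 0.999, -0.0]
force: [1.0, 0.6, -2.1]
grip_width: 0.0252
grip_force: 59.6
```

>>> drive_tool --targets "-0.16 -0.45 0 0 0 0 -1; -0.31 -0.9 0 0 0 0 -1"

```text
time_s: 10.38
tool_pos: [0.527, -0.0209, 0.1602]
tool_rot: [-0.001, -0.052, 0.999, 0.0]
force: [0.7, 0.2, -1.0]
grip_width: 0.0252
grip_force: 59.6
```

>>> drive_tool --targets "-0.16 -0.45 0 0 0 0 -1; -0.31 -0.9 0 0 0 0 -1; -0.31 -0.9 0 0 0 0 -1; -0.31 -0.9 0 0 0 0 -1"

```text
time_s: 10.88
tool_pos: [0.5668, -0.1051, 0.1602]
tool_rot: [-0.001, -0.053, 0.999, 0.0]
force: [0.3, 0.6, -2.4]
grip_width: 0.025
grip_force: 60.0
```

Run:
```python
from h import *
s=sensors.state(); print(s['tool_pos'],s['grip_width'],s['grip_force'])
print(inst(s['tool_pos'])); print(to_tool(st(.042,-.09,.081),down(np.pi/2+SY)))
cap('scene','s2'); cap('wrist','w3')
```

```text
[ 0.56684894 -0.10505761  0.16018753] 0.024958425088350576 59.9900883436203
[ 0.04022845 -0.09142652  0.16018753]
[-0.019  0.014  0.792  0.    -0.001 -0.002]
```

View pics/s2.png

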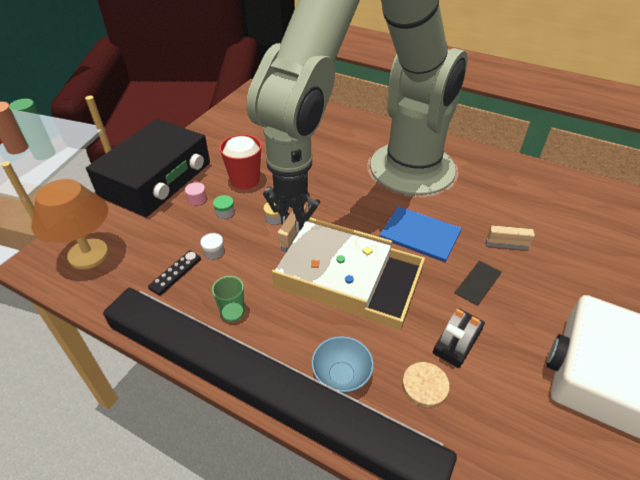

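>>> drive_tool --targets "0.05 0 0.3 0 0 0 -1; 0.05 0 0.55 0 0 0 -1; 0.05 0 0.7 0 0 0 -1; 0.05 0 0.78 0 0 0 -1; 0.05 0 0.78 0 0 0 -1; 0.05 0 0.78 0 0 0 -1"

```text
time_s: 11.72
tool_pos: [0.5629, -0.1061, 0.084]
tool_rot: [0.001, -0.054, 0.999, -0.0]
force: [0.1, 0.1, -2.7]
grip_width: 0.0253
grip_force: 59.9
```

Run:
```python
from h import *
s=sensors.state(); print(s['tool_pos'],s['force'],inst(s['tool_pos']))
p=cap('scene'); m=cv2.resize(p['img'][180:330,240:450],None,fx=3.5,fy=3.5,interpolation=cv2.INTER_CUBIC); cv2.imwrite('pics/s3.png',m[:,:,::-1])
```

```text
[ 0.56287852 -0.10614089  0.08400214] [ 0.06770911  0.08338689 -2.68823543] [ 0.03616439 -0.09207552  0.08400214]
```

View pics/s3.png

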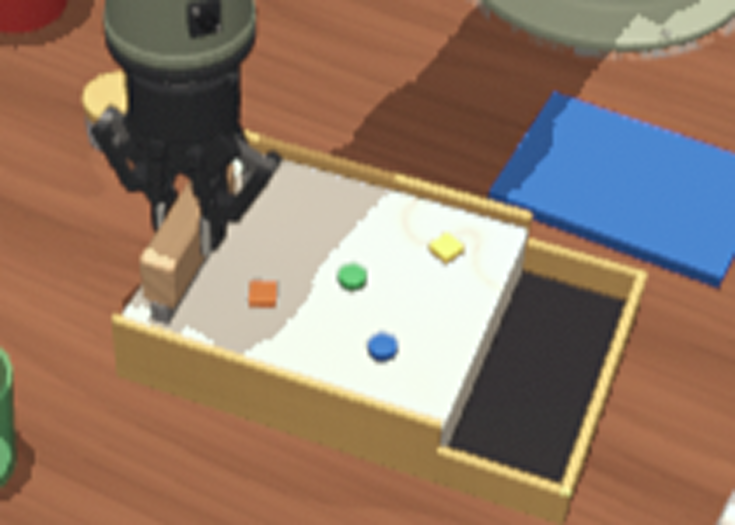

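The scraper stands at the −y end just above the marble. The sweets (orange 262,293; green 352,276; blue 382,347; yellow 446,246) lie ahead of it.

>>> drive_tool --targets "0 0 0.025 0 0 0 -1; 0 0.12 0.025 0 0 0 -1; 0 0.24 0.025 0 0 0 -1; 0 0.36 0.025 0 0 0 -1; 0 0.48 0.025 0 0 0 -1; 0 0.6 0.025 0 0 0 -1; 0 0.72 0.025 0 0 0 -1; 0 0.84 0.025 0 0 0 -1; 0 0.96 0.025 0 0 0 -1"

```text
time_s: 12.9
tool_pos: [0.552, -0.0099, 0.0808]
tool_rot: [0.0, -0.054, 0.999, -0.0]
force: [-0.1, -0.3, -2.1]
grip_width: 0.0253
grip_force: 59.8
```

>>> drive_tool --targets "0 0.12 0 0 0 0 -1; 0 0.24 0 0 0 0 -1; 0 0.36 0 0 0 0 -1; 0 0.48 0 0 0 0 -1; 0 0.6 0 0 0 0 -1; 0 0.72 0 0 0 0 -1; 0 0.84 0 0 0 0 -1; 0 0.96 0 0 0 0 -1"

```text
time_s: 13.9
tool_pos: [0.5417, 0.0856, 0.0808]
tool_rot: [-0.0, -0.054, 0.999, -0.0]
force: [0.5, -0.2, -0.5]
grip_width: 0.0253
grip_force: 59.8
```

>>> drive_tool --targets "0 0.1 0 0 0 0 -1; 0 0.2 0 0 0 0 -1; 0 0.3 0 0 0 0 -1; 0 0.38 0 0 0 0 -1; 0 0.38 0 0 0 0 -1; 0 0.38 -0.4 0 0 0 -1; 0 0.38 -0.8 0 0 0 -1; 0 0.38 -0.8 0 0 0 -1"

```text
time_s: 14.9
tool_pos: [0.5391, 0.1224, 0.1634]
tool_rot: [0.002, -0.054, 0.999, 0.0]
force: [0.1, -1.3, -2.5]
grip_width: 0.0253
grip_force: 60.0
```

Run:
```python
from h import *
s=sensors.state(); print(s['tool_pos'],s['force'],inst(s['tool_pos']),s['grip_width'])
p=cap('scene'); m=cv2.resize(p['img'][180:330,240:450],None,fx=3.5,fy=3.5,interpolation=cv2.INTER_CUBIC); cv2.imwrite('pics/s4.png',m[:,:,::-1])
```

```text
[0.53914542 0.12236203 0.1634372 ] [ 0.09631752 -1.30074699 -2.47183688] [0.03719994 0.13765427 0.1634372 ] 0.025299536246990877
```

View pics/s4.png

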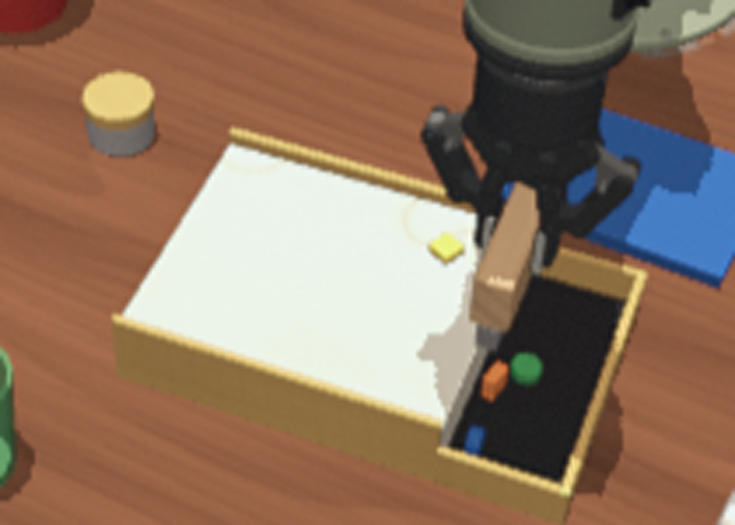

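Blue (474,440), orange (494,380) and green (526,368) are in the trough. Yellow (446,246) is left for the second lane.

>>> drive_tool --targets "0.37 -0.5 0 0 0 0 -1; 0.73 -1 0 0 0 0 -1; 0.73 -1 0 0 0 0 -1"

```text
time_s: 15.32
tool_pos: [0.4733, 0.0111, 0.1599]
tool_rot: [-0.001, -0.051, 0.999, -0.001]
force: [-0.0, 1.1, -2.1]
grip_width: 0.0249
grip_force: 60.1
```

>>> drive_tool --targets "0 -0.15 0 0 0 0 -1; 0 -0.15 0.4 0 0 0 -1; 0 -0.15 0.7 0 0 0 -1; 0 -0.15 0.83 0 0 0 -1; 0 -0.15 0.83 0 0 0 -1; 0 -0.03 0.83 0 0 0 -1; 0 0.09 0.83 0 0 0 -1; 0 0.21 0.83 0 0 0 -1; 0 0.33 0.83 0 0 0 -1; 0 0.45 0.83 0 0 0 -1; 0 0.57 0.83 0 0 0 -1; 0 0.69 0.83 0 0 0 -1; 0 0.8 0.83 0 0 0 -1; 0 0.9 0.83 0 0 0 -1; 0 1 0.83 0 0 0 -1; 0 1 0.83 0 0 0 -1"

```text
time_s: 17.32
tool_pos: [0.465, 0.1155, 0.0778]
tool_rot: [0.0, -0.055, 0.999, 0.0]
force: [-0.0, -1.0, -1.6]
grip_width: 0.0252
grip_force: 64.6
```

>>> drive_tool --targets "0 0.02 0 0 0 0 -1; 0 0.02 -0.4 0 0 0 -1; 0 0.02 -0.8 0 0 0 -1; 0 0.02 -0.8 0 0 0 -1"

```text
time_s: 17.82
tool_pos: [0.4662, 0.1167, 0.1601]
tool_rot: [0.002, -0.054, 0.999, 0.001]
force: [0.1, -0.3, -3.0]
grip_width: 0.0254
grip_force: 64.7
```

Run:
```python
from h import *
s=sensors.state(); print(s['tool_pos'],s['force'],inst(s['tool_pos']),s['grip_width'])
p=cap('scene'); m=cv2.resize(p['img'][160:330,190:450],None,fx=3,fy=3,interpolation=cv2.INTER_CUBIC); cv2.imwrite('pics/s5.png',m[:,:,::-1])
print(to_tool([.370,.322,.133],down(np.radians(90-11))))
```

```text
[0.46621162 0.11667788 0.16009147] [ 0.05734383 -0.27106796 -2.99823142] [-0.03592162  0.13986478  0.16009147] 0.025370469383495096
[7.290e-01 2.145e+00 2.550e-01 1.000e-03 1.000e-03 1.910e-01]
```

View pics/s5.png

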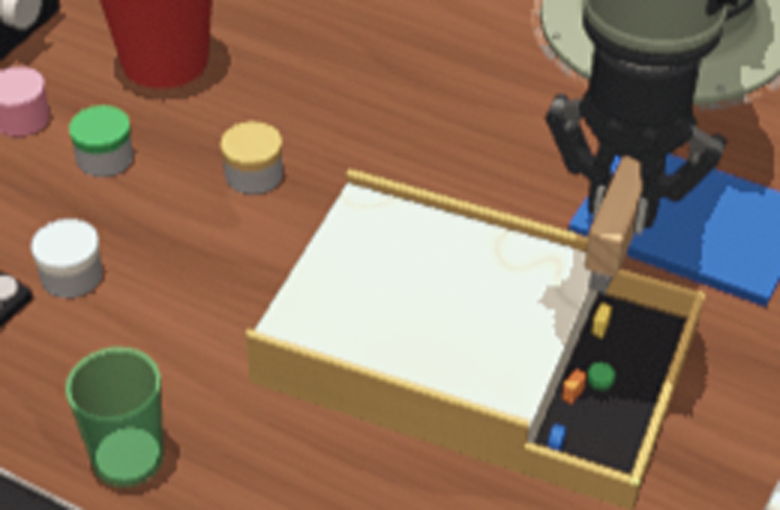

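All four sweets lie in the trough (yellow 600,320; green 601,376; orange 573,386; blue 556,437) and the marble is clear. I'll take the scraper home.

>>> drive_tool --targets "0.12 0.36 0 0 0 0 -1; 0.24 0.71 0 0 0 0 -1"

```text
time_s: 18.12
tool_pos: [0.4325, 0.1849, 0.1566]
tool_rot: [-0.001, -0.053, 0.999, -0.0]
force: [0.6, 0.9, -2.2]
grip_width: 0.0251
grip_force: 64.7
```

>>> drive_tool --targets "0.12 0.36 0 0 0 0 -1; 0.24 0.71 0 0 0 0 -1"

```text
time_s: 18.38
tool_pos: [0.4008, 0.2532, 0.1566]
tool_rot: [-0.001, -0.054, 0.999, -0.001]
force: [0.7, 0.3, -2.0]
grip_width: 0.0257
grip_force: 64.7
```

>>> drive_tool --targets "0.12 0.36 0 0 0 0.1 -1; 0.25 0.72 0.2 0 0 0.19 -1; 0.25 0.72 0.2 0 0 0.19 -1; 0.25 0.72 0.2 0 0 0.19 -1"

```text
time_s: 18.88
tool_pos: [0.3691, 0.3207, 0.1369]
tool_rot: [-0.0, 0.095, 0.996, -0.001]
force: [0.7, 0.5, -1.6]
grip_width: 0.0253
grip_force: 64.4
```

Run:
```python
from h import *
s=sensors.state(); print(s['tool_pos'],s['force'],s['grip_width'])
print(to_tool([.370,.322,.034],down(np.radians(90-11))))
p=cap('wrist')
for o in trace(p,'mat'):
    X=cloud(p,o['region']); print('mat',o['confidence'],rect(X[abs(X[:,2]-.004)<.006]))
for o in trace(p,'scraper'):
    X=cloud(p,o['region']); print('sc',o['confidence'],rect(X[abs(X[:,2]-.16)<.01]) if (abs(X[:,2]-.16)<.01).sum()>9 else '',np.median(X,0))
for z in np.arange(0.08,.2,.01):
    pass
```

```text
[0.36910677 0.32065904 0.13693458] [ 0.6772828   0.49770833 -1.63408554] 0.025286131047865437
[-7.000e-03  1.700e-02  1.029e+00 -1.000e-03 -0.000e+00  2.000e-03]
mat 0.87 [330.1 326.3  64.2  54.2  80.1]
sc 0.96 [358.1 322.   89.6  26.5 -10.7] [0.34598394 0.32398037 0.16934907]
sc 0.88  [0.23532897 0.31151087 0.04556399]
sc 0.3  [0.52242308 0.32257949 0.02934764]
```

>>> drive_tool --targets "0 0 0.4 0 0 0 -1; 0 0 0.75 0 0 0 -1; 0 0 0.9 0 0 0 -1; 0 0 0.97 0 0 0 -1; 0 0 1 0 0 0 -1; 0 0 1 0 0 0 -1"

```text
time_s: 19.77
tool_pos: [0.3696, 0.3218, 0.0384]
tool_rot: [0.0, 0.095, 0.995, 0.0]
force: [0.1, 0.7, -1.8]
grip_width: 0.0252
grip_force: 64.6
```

>>> drive_tool --targets "0 0 0.02 0 0 0 -1; 0 0 0.04 0 0 0 -1; 0 0 0.04 0 0 0 -1"

```text
time_s: 20.15
tool_pos: [0.3692, 0.3216, 0.0338]
tool_rot: [-0.0, 0.095, 0.995, -0.0]
force: [-0.2, -0.2, -2.3]
grip_width: 0.0255
grip_force: 64.6
```

>>> drive_tool --targets "0 0 0.01 0 0 0 -1; 0 0 0.02 0 0 0 -1; 0 0 0.03 0 0 0 -1; 0 0 0.03 0 0 0 -1"

```text
time_s: 20.65
tool_pos: [0.3692, 0.3215, 0.0307]
tool_rot: [-0.0, 0.095, 0.995, -0.0]
force: [-0.2, 0.7, -1.3]
grip_width: 0.0254
grip_force: 64.6
```

>>> drive_tool --targets "0 0 0.01 0 0 0 -1; 0 0 0.02 0 0 0 -1; 0 0 0.02 0 0 0 -1"

```text
time_s: 21.02
tool_pos: [0.3694, 0.3216, 0.0299]
tool_rot: [0.0, 0.095, 0.995, 0.0]
force: [-5.8, -5.5, 32.4]
grip_width: 0.025
grip_force: 69.2
```

Contact. Release, rise, look.

>>> drive_tool --targets "0 0 -0.01 0 0 0 -1; 0 0 -0.01 0 0 0 0; 0 0 -0.01 0 0 0 1; 0 0 -0.01 0 0 0 1; 0 0 -0.01 0 0 0 1; 0 0 -0.2 0 0 0 1; 0 0 -0.6 0 0 0 1; 0 0 -1 0 0 0 1; 0 0 -1 0 0 0 1"

```text
time_s: 22.15
tool_pos: [0.3702, 0.3225, 0.1312]
tool_rot: [0.001, 0.095, 0.995, 0.002]
force: [1.0, -0.5, -1.1]
grip_width: 0.0857
grip_force: 0.0
```

Run:
```python
from h import *
s=sensors.state(); print(s['tool_pos'],s['force'],s['grip_width'],inst(s['tool_pos']))
p=cap('wrist','w6')
for t in('mat','scraper'):
  for o in trace(p,t):
    if o['confidence']<.3: continue
    X=cloud(p,o['region']); print(t,o['confidence'],rect(X[X[:,2]>np.percentile(X[:,2],95)-.006]),np.percentile(X[:,2],95))
p=cap('scene','s6')
for o in trace(p,'tin0'):
    X=cloud(p,o['region']); print('tin',o['confidence'],rect(X[X[:,2]>.036]),o['centre'])
p=cap('top','t6')
for o in trace(p,'tin0'):
    X=cloud(p,o['region']); print('tin',o['confidence'],rect(X[X[:,2]>.036]),o['centre'])
print(to_tool([.419,-.26,.2],down(np.pi/2+SY)))
```

```text
[0.37020499 0.32252471 0.13122122] [ 0.99820813 -0.49646693 -1.06697629] 0.08574330263464454 [-0.10918062  0.35486085  0.13122122]
mat 0.92 [371.9 318.6 139.5  65.  -10.6] 0.0037498194233062327
mat 0.45 [403.7 174.9 210.1  60.6 -71.5] 0.038501985368943295
scraper 0.87 [237.  307.7  15.    5.4  81. ] 0.05825200322727764
scraper 0.59 [368.6 321.2 109.8  26.1 -10.6] 0.06357595515161082
tin 0.91 [ 611.2 -334.1   55.8   55.4   84.9] [211.2, 244.2]
tin 0.78 [ 468.6 -401.6   57.5   55.    51.5] [224.5, 206.4]
tin 0.6 [ 462.6 -508.8   56.1   55.9  -58.7] [196.8, 193.1]
tin 0.96 [ 460.  -508.3   54.6   54.4   16.8] [477.9, 239.4]
tin 0.82 [ 418.8 -259.9   55.3   52.9   89.9] [384.2, 255.7]
tin 0.77 [ 468.1 -400.1   54.    53.   -63. ] [437.9, 237.0]
tin 0.6 [ 608.6 -333.2   56.1   53.8  -53.1] [410.5, 181.6]
[-1.591e+00 -5.614e+00 -7.140e-01 -1.000e-03 -1.000e-03 -1.900e-01]
```

View pics/s6.png

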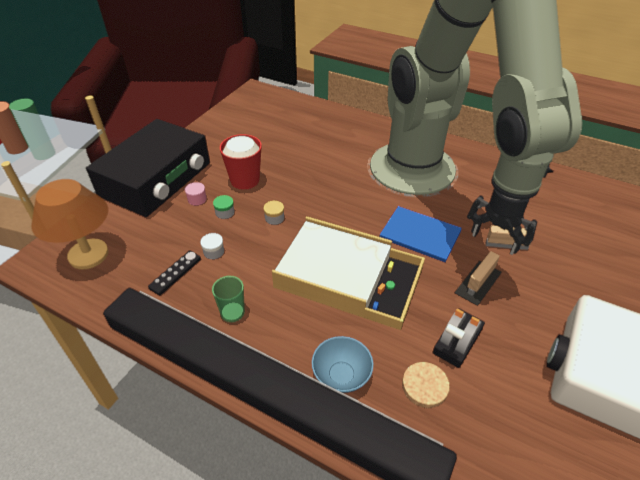

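The scraper is home on its mat at (480,275), within about 5 mm and nearly parallel to it. The trough holds all four sweets and the lever is still up. The brass tin at (274,211) is next.

>>> drive_tool --targets "0 0 -0.4 0 0 -0.1 1; 0 0 -0.7 0 0 -0.19 1; 0 0 -0.7 0 0 -0.19 1"

```text
time_s: 22.88
tool_pos: [0.3699, 0.322, 0.2001]
tool_rot: [0.001, -0.054, 0.999, 0.001]
force: [-0.3, 0.1, -1.3]
grip_width: 0.0853
grip_force: 0.0
```

>>> drive_tool --targets "-0.1 -0.49 0 0 0 0 1; -0.2 -0.97 0 0 0 0 1"

```text
time_s: 23.12
tool_pos: [0.3994, 0.226, 0.1977]
tool_rot: [-0.001, -0.054, 0.999, -0.0]
force: [0.5, -0.8, -0.3]
grip_width: 0.0853
grip_force: 0.0
```

>>> drive_tool --targets "-0.1 -0.49 0 0 0 0 1; -0.2 -0.97 0 0 0 0 1"

```text
time_s: 23.38
tool_pos: [0.4298, 0.1313, 0.1978]
tool_rot: [-0.001, -0.053, 0.999, -0.0]
force: [1.6, -0.3, 0.3]
grip_width: 0.0852
grip_force: 0.0
```

>>> drive_tool --targets "-0.1 -0.49 0 0 0 0 1; -0.2 -0.97 0 0 0 0 1"

```text
time_s: 23.62
tool_pos: [0.4601, 0.0371, 0.1978]
tool_rot: [-0.001, -0.053, 0.999, -0.0]
force: [0.5, 0.3, -0.4]
grip_width: 0.0856
grip_force: 0.0
```

>>> drive_tool --targets "0.12 -0.49 0 0 0 0 1; 0.25 -0.97 0 0 0 0 1"

```text
time_s: 23.88
tool_pos: [0.4451, -0.062, 0.1977]
tool_rot: [-0.001, -0.053, 0.999, -0.0]
force: [0.7, 0.5, -0.6]
grip_width: 0.0853
grip_force: 0.0
```

>>> drive_tool --targets "0.12 -0.49 0 0 0 0 1; 0.25 -0.97 0 0 0 0 1"

```text
time_s: 24.12
tool_pos: [0.4306, -0.1611, 0.1978]
tool_rot: [-0.001, -0.053, 0.999, 0.0]
force: [0.4, -0.1, -0.2]
grip_width: 0.0856
grip_force: 0.0
```

>>> drive_tool --targets "0.12 -0.49 0 0 0 0 1; 0.25 -0.97 0.5 0 0 0 1; 0.25 -0.97 0.6 0 0 0 1; 0.25 -0.97 0.6 0 0 0 1"

```text
time_s: 24.62
tool_pos: [0.4161, -0.2582, 0.1373]
tool_rot: [-0.002, -0.053, 0.999, 0.001]
force: [1.4, 0.6, -0.0]
grip_width: 0.0854
grip_force: 0.0
```

```bash
cat >> h.py <<'E'
def tins():
    p=cap('top'); out=[]
    for o in trace(p,'tin0'):
        if o['confidence']<.2: continue
        X=cloud(p,o['region']); z=np.percentile(X[:,2],90); T=X[X[:,2]>z-.008]; col=np.median(p['img'][o['region']],0)
        print('tin',round(o['confidence'],2),rect(T),'z',z.round(3),col,'st',inst(np.r_[rect(T)[:2]/1000,0])[:2].round(4))
    p=cap('wrist')
    for o in trace(p,'tin0'):
        if o['confidence']<.3: continue
        X=cloud(p,o['region']); z=np.percentile(X[:,2],90); T=X[X[:,2]>z-.008]
        print('wtin',round(o['confidence'],2),rect(T),'z',z.round(3),np.median(p['img'][o['region']],0))
E
python3 - <<'E'
from h import *
s=sensors.state(); print(s['tool_pos'],s['time_s'],inst(s['tool_pos'])); tins()
print(to_tool([.419,-.26,.012],down(np.pi/2+SY)))
E
```

```text
[ 0.41613842 -0.25815289  0.13728246] 24.625 [-0.12610615 -0.2273847   0.13728246]
tin 0.69 [ 475.3 -355.4  145.6   36.4  -88.1] z 0.045 [ 68. 207.  92.] st [-0.0778 -0.3304]
tin 0.64 [629.8 317.2  38.8  16.9  82. ] z 0.126 [154.  144.  135.5] st [0.1483 0.3216]
tin 0.61 [ 460.3 -508.3   56.4   53.5   89.6] z 0.043 [229. 178. 199.] st [-0.1092 -0.4808]
tin 0.58 [ 610.2 -333.5   56.5   53.9  -45.4] z 0.045 [228. 239. 249.] st [ 0.0587 -0.3232]
tin 0.39 [769.6 131.8 127.4 124.6  44.9] z 0.046 [ 80. 116. 134.] st [0.2673 0.1222]
wtin 0.86 [ 506.3 -313.4  214.2   39.6   -7.1] z 0.042 [72. 63. 58.]
wtin 0.8 [ 417.8 -262.    56.1   55.7    6.7] z 0.042 [192. 130.  45.]
wtin 0.79 [ 462.7 -485.    37.3    7.9   -7.2] z 0.01 [88. 40. 43.]
wtin 0.65 [ 467.1 -401.7   56.6   56.   -40. ] z 0.042 [ 55. 191.  70.]
[-8.000e-03 -2.200e-02  1.276e+00 -0.000e+00  1.000e-03  1.000e-03]
```

>>> drive_tool --targets "0 -0.02 0.4 0 0 0 1; 0 -0.03 0.8 0 0 0 1; 0 -0.03 0.95 0 0 0 1"

```text
time_s: 25.2
tool_pos: [0.4173, -0.2608, 0.0429]
tool_rot: [-0.0, -0.054, 0.999, 0.0]
force: [1.2, -0.6, 0.1]
grip_width: 0.0854
grip_force: 0.0
```

>>> drive_tool --targets "0 0 0.15 0 0 0 1; 0 0 0.3 0 0 0 1; 0 0 0.3 0 0 0 1; 0 0 0.3 0 0 0 -1; 0 0 0.3 0 0 0 -1; 0 0 0.3 0 0 0 -1; 0 0 0.3 0 0 0 -1; 0 0 0.3 0 0 0 -1" --force 50

```text
time_s: 26.2
tool_pos: [0.4177, -0.2618, 0.0147]
tool_rot: [0.001, -0.054, 0.999, -0.0]
force: [-2.3, 1.2, 11.0]
grip_width: 0.0546
grip_force: 50.6
```

>>> drive_tool --targets "0 0 -0.3 0 0 0 -1; 0 0 -0.7 0 0 0 -1; 0 0 -1 0 0 0 -1; 0 0 -1 0 0 0 -1"

```text
time_s: 26.7
tool_pos: [0.4184, -0.2621, 0.116]
tool_rot: [0.002, -0.054, 0.999, -0.001]
force: [-0.0, -0.8, -2.5]
grip_width: 0.0545
grip_force: 53.9
```

Run:
```python
from h import *
s=sensors.state(); print(s['tool_pos'],inst(s['tool_pos']),s['grip_width'],s['grip_force'])
print(to_tool(st(-.05,.045,s['tool_pos'][2]),down(np.pi/2+SY)))
```

```text
[ 0.41842748 -0.26214952  0.11597518] [-0.12426122 -0.23160479  0.11597518] 0.054506085683785295 53.8526451587677
[-7.430e-01  2.766e+00 -3.000e-03 -1.000e-03  2.000e-03  0.000e+00]
```

>>> drive_tool --targets "-0.12 0.46 0 0 0 0 -1; -0.25 0.92 0 0 0 0 -1"

```text
time_s: 26.95
tool_pos: [0.432, -0.1665, 0.1133]
tool_rot: [-0.0, -0.053, 0.999, 0.0]
force: [1.4, 0.4, -1.5]
grip_width: 0.0545
grip_force: 53.9
```

>>> drive_tool --targets "-0.12 0.46 0 0 0 0 -1; -0.25 0.92 0 0 0 0 -1"

```text
time_s: 27.2
tool_pos: [0.447, -0.0718, 0.1133]
tool_rot: [-0.0, -0.054, 0.999, 0.0]
force: [1.2, 0.6, -1.4]
grip_width: 0.0546
grip_force: 53.9
```

>>> drive_tool --targets "-0.12 0.46 0 0 0 0 -1; -0.25 0.92 0 0 0 0 -1; -0.25 0.92 0.3 0 0 0 -1; -0.25 0.92 0.44 0 0 0 -1; -0.25 0.92 0.49 0 0 0 -1; -0.25 0.92 0.49 0 0 0 -1"

```text
time_s: 27.95
tool_pos: [0.4621, 0.02, 0.0649]
tool_rot: [-0.0, -0.053, 0.999, -0.0]
force: [-0.5, -0.4, -1.5]
grip_width: 0.0546
grip_force: 55.4
```

>>> drive_tool --targets "0 0 0.01 0 0 0 -1; 0 0 0.02 0 0 0 -1; 0 0 0.02 0 0 0 -1"

```text
time_s: 28.32
tool_pos: [0.4623, 0.0202, 0.0638]
tool_rot: [0.0, -0.053, 0.999, 0.0]
force: [-7.5, -2.0, 28.3]
grip_width: 0.0548
grip_force: 58.7
```

>>> drive_tool --targets "0 0 -0.01 0 0 0 0; 0 0 -0.01 0 0 0 1; 0 0 -0.01 0 0 0 1; 0 0 -0.01 0 0 0 1; 0 0 -0.3 0 0 0 1; 0 0 -0.7 0 0 0 1; 0 0 -1 0 0 0 1"

```text
time_s: 29.2
tool_pos: [0.4623, 0.0208, 0.1642]
tool_rot: [0.0, -0.054, 0.999, 0.0]
force: [-0.4, 0.7, 1.0]
grip_width: 0.0855
grip_force: 0.0
```

>>> drive_tool --targets "0.04 -0.42 0 0 0 0 1; 0.08 -0.84 0 0 0 0 1"

```text
time_s: 29.45
tool_pos: [0.4635, -0.0642, 0.1632]
tool_rot: [0.0, -0.055, 0.999, 0.0]
force: [0.5, -0.5, -0.7]
grip_width: 0.0851
grip_force: 0.0
```

>>> drive_tool --targets "0.04 -0.42 0 0 0 0 1; 0.08 -0.84 0 0 0 0 1"

```text
time_s: 29.7
tool_pos: [0.4643, -0.1492, 0.1628]
tool_rot: [0.0, -0.054, 0.999, -0.0]
force: [1.7, 0.1, 0.0]
grip_width: 0.0854
grip_force: 0.0
```

>>> drive_tool --targets "0.04 -0.42 0 0 0 0 1; 0.08 -0.84 0 0 0 0 1"

```text
time_s: 29.95
tool_pos: [0.4653, -0.2336, 0.1628]
tool_rot: [-0.0, -0.054, 0.999, 0.0]
force: [1.0, -0.3, -0.9]
grip_width: 0.0855
grip_force: 0.0
```

>>> drive_tool --targets "0.04 -0.42 0 0 0 0 1; 0.08 -0.84 0 0 0 0 1"

```text
time_s: 30.2
tool_pos: [0.4664, -0.318, 0.1627]
tool_rot: [-0.0, -0.054, 0.999, 0.0]
force: [0.6, 1.1, 0.1]
grip_width: 0.0853
grip_force: 0.0
```

>>> drive_tool --targets "0.04 -0.42 0 0 0 0 1; 0.08 -0.84 0.3 0 0 0 1; 0.08 -0.84 0.4 0 0 0 1; 0.08 -0.84 0.4 0 0 0 1"

```text
time_s: 30.7
tool_pos: [0.4673, -0.4003, 0.1219]
tool_rot: [-0.001, -0.054, 0.999, 0.001]
force: [-0.0, 0.1, -0.2]
grip_width: 0.0854
grip_force: 0.0
```

Run:
```python
from h import *
s=sensors.state(); print(s['tool_pos'],s['time_s'],inst(s['tool_pos'])); tins()
print(to_tool([.4675,-.4015,.0147],down(np.pi/2+SY)))
```

```text
[ 0.46727783 -0.40030969  0.12191178] 30.7 [-0.0905878  -0.37422557  0.12191178]
tin 0.9 [ 609.9 -333.2   55.7   53.8  -45.3] z 0.044 [228. 239. 249.] st [ 0.0584 -0.3229]
tin 0.61 [462.8  21.3  55.6  53.2  90. ] z 0.094 [230. 236. 108.] st [-0.0496  0.0454]
tin 0.52 [ 465.9 -390.8   52.2   25.8   13.9] z 0.045 [ 42. 129.  56.] st [-0.0909 -0.3646]
wtin 0.87 [ 459.9 -510.1   57.    56.4  -46.1] z 0.042 [254. 227. 239.]
wtin 0.7 [ 467.3 -402.4   56.5   56.   -56.3] z 0.042 [ 56. 167.  67.]
[ 1.10e-02 -1.00e-02  1.09e+00 -0.00e+00  1.00e-03  1.00e-03]
```

>>> drive_tool --targets "0 -0.01 0.4 0 0 0 1; 0 -0.02 0.8 0 0 0 1; 0 -0.02 1 0 0 0 1"

```text
time_s: 31.28
tool_pos: [0.4678, -0.4023, 0.0217]
tool_rot: [-0.0, -0.054, 0.999, 0.0]
force: [0.9, -0.5, 0.5]
grip_width: 0.0854
grip_force: 0.0
```

>>> drive_tool --targets "0 0 0.07 0 0 0 1; 0 0 0.07 0 0 0 1; 0 0 0.07 0 0 0 -1; 0 0 0.07 0 0 0 -1; 0 0 0.07 0 0 0 -1; 0 0 0.07 0 0 0 -1; 0 0 0.07 0 0 0 -1"

```text
time_s: 32.15
tool_pos: [0.4684, -0.4033, 0.0171]
tool_rot: [0.001, -0.054, 0.999, -0.0]
force: [-1.5, 2.3, 12.5]
grip_width: 0.0548
grip_force: 50.6
```

>>> drive_tool --targets "0 0 -0.3 0 0 0 -1; 0 0 -0.7 0 0 0 -1; 0 0 -1 0 0 0 -1; 0 0 -1 0 0 0 -1"

```text
time_s: 32.65
tool_pos: [0.4689, -0.4038, 0.1185]
tool_rot: [0.002, -0.054, 0.999, -0.001]
force: [-0.3, 0.2, -1.6]
grip_width: 0.0543
grip_force: 53.5
```

>>> drive_tool --targets "-0.14 0.42 0 0 0 0 -1; -0.28 0.84 0 0 0 0 -1"

```text
time_s: 32.9
tool_pos: [0.4864, -0.3154, 0.1153]
tool_rot: [-0.0, -0.053, 0.999, 0.0]
force: [1.3, -0.9, -1.1]
grip_width: 0.0543
grip_force: 53.6
```

>>> drive_tool --targets "-0.14 0.42 0 0 0 0 -1; -0.28 0.84 0 0 0 0 -1"

```text
time_s: 33.15
tool_pos: [0.5054, -0.2284, 0.1153]
tool_rot: [-0.0, -0.054, 0.999, 0.0]
force: [-0.6, -0.1, -0.8]
grip_width: 0.0543
grip_force: 53.6
```

>>> drive_tool --targets "-0.14 0.42 0 0 0 0 -1; -0.28 0.84 0 0 0 0 -1"

```text
time_s: 33.4
tool_pos: [0.5241, -0.1419, 0.1154]
tool_rot: [-0.0, -0.054, 0.999, 0.0]
force: [1.2, 0.2, -1.3]
grip_width: 0.0544
grip_force: 53.6
```

>>> drive_tool --targets "-0.14 0.42 0 0 0 0 -1; -0.28 0.84 0 0 0 0 -1"

```text
time_s: 33.65
tool_pos: [0.5429, -0.0554, 0.1154]
tool_rot: [-0.0, -0.054, 0.999, 0.0]
force: [0.6, 0.4, -1.7]
grip_width: 0.0545
grip_force: 53.6
```

>>> drive_tool --targets "-0.14 0.42 0 0 0 0 -1; -0.28 0.84 0 0 0 0 -1; -0.28 0.84 0 0 0 0 -1; -0.28 0.84 0 0 0 0 -1"

```text
time_s: 34.15
tool_pos: [0.5614, 0.0291, 0.1154]
tool_rot: [-0.0, -0.054, 0.999, -0.0]
force: [-0.3, -0.0, -2.0]
grip_width: 0.0545
grip_force: 53.6
```

Run:
```python
from h import *
s=sensors.state(); print(s['tool_pos'],inst(s['tool_pos']),s['grip_width'],s['grip_force'])
```

```text
[0.56143766 0.02912796 0.11540036] [0.04931258 0.04256052 0.11540036] 0.05450608437004574 53.59646022319794
```

>>> drive_tool --targets "0 0 0.3 0 0 0 -1; 0 0 0.43 0 0 0 -1; 0 0 0.48 0 0 0 -1; 0 0 0.48 0 0 0 -1"

```text
time_s: 34.65
tool_pos: [0.5619, 0.0291, 0.068]
tool_rot: [0.0, -0.054, 0.999, -0.0]
force: [0.2, -0.1, -0.6]
grip_width: 0.0545
grip_force: 54.0
```

>>> drive_tool --targets "0 0 0.01 0 0 0 -1; 0 0 0.02 0 0 0 -1; 0 0 0.02 0 0 0 -1"

```text
time_s: 35.02
tool_pos: [0.5622, 0.0295, 0.0671]
tool_rot: [0.001, -0.054, 0.999, 0.0]
force: [-6.6, -0.7, 20.4]
grip_width: 0.0546
grip_force: 56.1
```

>>> drive_tool --targets "0 0 -0.01 0 0 0 0; 0 0 -0.01 0 0 0 1; 0 0 -0.01 0 0 0 1; 0 0 -0.01 0 0 0 1; 0 0 -0.3 0 0 0 1; 0 0 -0.7 0 0 0 1; 0 0 -1 0 0 0 1"

```text
time_s: 35.9
tool_pos: [0.562, 0.0296, 0.1673]
tool_rot: [0.0, -0.054, 0.999, 0.0]
force: [-0.0, -0.0, 0.1]
grip_width: 0.0853
grip_force: 0.0
```

>>> drive_tool --targets "-0.01 -0.46 0 0 0 0 1; -0.02 -0.92 0 0 0 0 1"

```text
time_s: 36.15
tool_pos: [0.574, -0.0623, 0.1663]
tool_rot: [0.0, -0.055, 0.999, 0.0]
force: [0.5, 0.6, -0.8]
grip_width: 0.0855
grip_force: 0.0
```

>>> drive_tool --targets "-0.01 -0.46 0 0 0 0 1; -0.02 -0.92 0 0 0 0 1"

```text
time_s: 36.4
tool_pos: [0.5857, -0.1543, 0.1658]
tool_rot: [0.0, -0.054, 0.999, 0.0]
force: [-0.2, 0.3, -0.8]
grip_width: 0.0855
grip_force: 0.0
```

>>> drive_tool --targets "-0.01 -0.46 0 0 0 0 1; -0.02 -0.92 0 0 0 0 1"

```text
time_s: 36.65
tool_pos: [0.5976, -0.2456, 0.1658]
tool_rot: [-0.0, -0.054, 0.999, 0.0]
force: [-0.6, 0.4, 0.6]
grip_width: 0.0853
grip_force: 0.0
```

>>> drive_tool --targets "-0.01 -0.46 0 0 0 0 1; -0.02 -0.92 0.3 0 0 0 1; -0.02 -0.92 0.4 0 0 0 1; -0.02 -0.92 0.4 0 0 0 1"

```text
time_s: 37.15
tool_pos: [0.6091, -0.3346, 0.1248]
tool_rot: [-0.001, -0.054, 0.999, 0.001]
force: [0.9, 1.0, -0.2]
grip_width: 0.0855
grip_force: 0.0
```

Run:
```python
from h import *
s=sensors.state(); print(s['tool_pos'],s['time_s'],inst(s['tool_pos'])); tins()
print(to_tool([.610,-.334,.0147],down(np.pi/2+SY)))
```

```text
[ 0.6090865  -0.33461154  0.12479842] 37.15 [ 0.05747626 -0.32419578  0.12479842]
tin 0.98 [462.9  22.1  53.6  53.4  89.4] z 0.094 [230. 237. 108.] st [-0.0494  0.0462]
tin 0.75 [ 460.3 -508.3   54.8   54.4   16.7] z 0.044 [230. 180. 200.] st [-0.1092 -0.4808]
tin 0.73 [560.5  31.3  55.9  53.2  44.8] z 0.094 [ 83. 214. 107.] st [0.0486 0.0448]
tin 0.71 [ 700.1 -330.   221.9   39.7  -28.2] z 0.019 [50. 46. 43.] st [ 0.1485 -0.3294]
wtin 0.78 [ 609.2 -334.    56.7   56.1    1. ] z 0.042 [255. 255. 253.]
[ 2.000e-03  5.000e-03  1.121e+00 -0.000e+00  1.000e-03  1.000e-03]
```

>>> drive_tool --targets "0 0 0.4 0 0 0 1; 0 0 0.8 0 0 0 1; 0 0 1 0 0 0 1"

```text
time_s: 37.72
tool_pos: [0.6093, -0.3344, 0.0246]
tool_rot: [-0.0, -0.054, 0.999, 0.0]
force: [1.1, -0.9, -0.4]
grip_width: 0.0856
grip_force: 0.0
```

>>> drive_tool --targets "0 0 0.1 0 0 0 1; 0 0 0.1 0 0 0 1; 0 0 0.1 0 0 0 -1; 0 0 0.1 0 0 0 -1; 0 0 0.1 0 0 0 -1; 0 0 0.1 0 0 0 -1; 0 0 0.1 0 0 0 -1"

```text
time_s: 38.6
tool_pos: [0.61, -0.3356, 0.0173]
tool_rot: [0.001, -0.054, 0.999, -0.0]
force: [-1.9, 1.3, 9.8]
grip_width: 0.0546
grip_force: 51.4
```

>>> drive_tool --targets "0 0 -0.3 0 0 0 -1; 0 0 -0.7 0 0 0 -1; 0 0 -1 0 0 0 -1; 0 0 -1 0 0 0 -1"

```text
time_s: 39.1
tool_pos: [0.6107, -0.3361, 0.1189]
tool_rot: [0.002, -0.054, 0.999, -0.001]
force: [0.6, 0.6, -0.9]
grip_width: 0.0546
grip_force: 53.3
```

>>> drive_tool --targets "0.1 0.46 0 0 0 0 -1; 0.19 0.91 0 0 0 0 -1"

```text
time_s: 39.35
tool_pos: [0.5798, -0.2459, 0.1151]
tool_rot: [-0.0, -0.054, 0.999, 0.0]
force: [1.0, -0.1, -0.8]
grip_width: 0.0544
grip_force: 53.3
```

>>> drive_tool --targets "0.1 0.46 0 0 0 0 -1; 0.19 0.91 0 0 0 0 -1"

```text
time_s: 39.6
tool_pos: [0.5511, -0.157, 0.1154]
tool_rot: [-0.0, -0.054, 0.999, 0.0]
force: [0.7, 1.0, -0.9]
grip_width: 0.0543
grip_force: 53.3
```

>>> drive_tool --targets "0.1 0.46 0 0 0 0 -1; 0.19 0.91 0 0 0 0 -1; 0.19 0.91 0.3 0 0 0 -1; 0.19 0.91 0.43 0 0 0 -1; 0.19 0.91 0.47 0 0 0 -1; 0.19 0.91 0.47 0 0 0 -1"

```text
time_s: 40.35
tool_pos: [0.5234, -0.0708, 0.0689]
tool_rot: [-0.0, -0.053, 0.999, -0.0]
force: [-0.3, 0.7, -0.9]
grip_width: 0.0543
grip_force: 53.5
```

Run:
```python
from h import *
s=sensors.state(); print(s['tool_pos'],inst(s['tool_pos']),s['grip_width'],s['grip_force'])
```

```text
[ 0.52342663 -0.07080164  0.06890604] [ 0.00075158 -0.05268964  0.06890604] 0.054256320180821986 53.53603005409241
```

>>> drive_tool --targets "0 0 0.015 0 0 0 -1; 0 0 0.03 0 0 0 -1; 0 0 0.03 0 0 0 -1"

```text
time_s: 40.72
tool_pos: [0.5237, -0.0704, 0.0672]
tool_rot: [0.001, -0.054, 0.999, 0.0]
force: [-6.2, -0.0, 25.5]
grip_width: 0.0546
grip_force: 56.2
```

>>> drive_tool --targets "0 0 -0.01 0 0 0 0; 0 0 -0.01 0 0 0 1; 0 0 -0.01 0 0 0 1; 0 0 -0.01 0 0 0 1; 0 0 -0.3 0 0 0 1; 0 0 -0.7 0 0 0 1; 0 0 -1 0 0 0 1; 0 0 -1 0 0 0 1"

```text
time_s: 41.72
tool_pos: [0.5244, -0.0701, 0.1676]
tool_rot: [0.002, -0.054, 0.999, -0.0]
force: [0.6, 1.2, -0.7]
grip_width: 0.0853
grip_force: 0.0
```

Run:
```python
from h import *
s=sensors.state(); print(s['tool_pos'],s['time_s'],inst(s['tool_pos'])); tins()
dim('top'); p=dim('scene'); cv2.imwrite('pics/s7.png',p['img'][:,:,::-1])
# target beyond lever (dimmer frame x=.14)
t=H+R.from_euler('z',DY).apply([.15,0,0]); print(t,inst(t), to_tool([t[0],t[1],.22],down(np.pi/2+SY)))
```

```text
[ 0.52436073 -0.07014099  0.16764949] 41.725 [ 0.00175145 -0.05213352  0.16764949]
tin 0.63 [ 459.5 -507.9   54.5   54.1  -47.2] z 0.044 [253. 227. 241.] st [-0.1099 -0.4804]
tin 0.37 [563.   54.3  24.5  10.1 -14.5] z 0.095 [ 98. 248. 128.] st [0.0536 0.0674]
wtin 0.87 [549.6   9.3 103.4  51.6  65.4] z 0.092 [ 57. 195.  74.]
wtin 0.74 [523.1 -70.9  56.4  56.3 -43. ] z 0.092 [221. 202. 172.]
wtin 0.65 [462.3  20.   57.1  56.2  81.2] z 0.092 [194. 134.  56.]
wtin 0.53 [518.1 -19.9 241.  212.7 -83.8] z 0.05 [209. 191. 159.]
top bar 165 [0.0787 0.0003 0.0572] ang 1.618 r 0.1114
top tabs 22 [-0.0104  0.0039  0.0524] ang 0.453 r 0.0534
scene bar 327 [ 0.0903 -0.0002  0.0393] ang 1.822 r 0.1135
scene tabs 96 [-0.0074  0.0003  0.0541] ang 0.515 r 0.0547
[0.71446894 0.30362303 0.03      ] [0.23104011 0.29896102 0.03      ] [-2.306e+00  3.509e+00 -5.530e-01  0.000e+00 -1.000e-03 -0.000e+00]
```

View pics/s7.png

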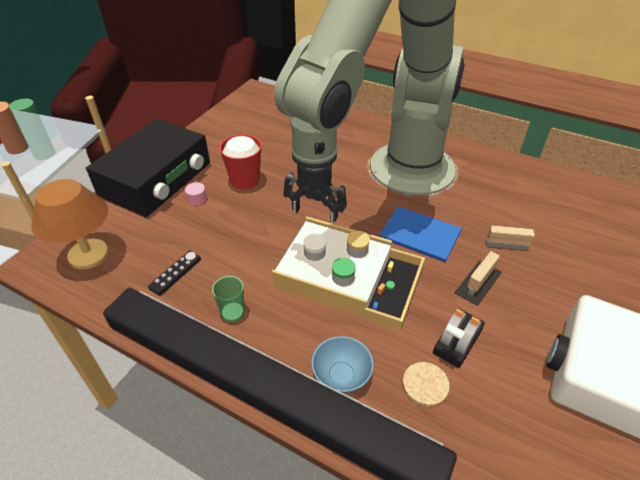

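The three tins stand on the marble (white 314,245; brass 358,242; green 343,268), sweets are in the trough and the scraper is on its mat. Now the dimmer, with a close look at the tabs from above.

>>> drive_tool --targets "-0.1 0.48 -0.2 0 0 0 1; -0.21 0.97 -0.28 0 0 0 1"

```text
time_s: 42.28
tool_pos: [0.5339, 0.0293, 0.1941]
tool_rot: [0.0, -0.053, 0.999, -0.0]
force: [0.6, 0.5, -0.1]
grip_width: 0.0851
grip_force: 0.0
```

>>> drive_tool --targets "-0.1 0.48 -0.2 0 0 0 1; -0.21 0.97 -0.28 0 0 0 1"

```text
time_s: 42.52
tool_pos: [0.5444, 0.1288, 0.2223]
tool_rot: [0.0, -0.054, 0.999, -0.0]
force: [-0.2, -0.3, -0.7]
grip_width: 0.0859
grip_force: 0.0
```

>>> drive_tool --targets "-0.1 0.48 -0.2 0 0 0 1; -0.21 0.97 -0.28 0 0 0 1"

```text
time_s: 42.78
tool_pos: [0.5548, 0.2276, 0.2502]
tool_rot: [0.0, -0.054, 0.999, -0.0]
force: [-0.1, -0.2, -0.8]
grip_width: 0.0852
grip_force: 0.0
```

>>> drive_tool --targets "-0.1 0.48 -0.2 0 0 0.08 1; -0.21 0.97 -0.28 0 0 0.16 1; -0.21 0.97 -0.28 0 0 0.16 1; -0.21 0.97 -0.28 0 0 0.16 1"

```text
time_s: 43.28
tool_pos: [0.5649, 0.3241, 0.2769]
tool_rot: [-0.0, 0.071, 0.997, -0.001]
force: [0.8, -1.2, 0.1]
grip_width: 0.0853
grip_force: 0.0
```

Run:
```python
from h import *
s=sensors.state(); print(s['tool_pos'],s['time_s'],s['force'],R.from_euler('z',-DY).apply(s['tool_pos']-H))
p=dim('wrist'); cv2.imwrite('pics/w8.png',p['img'][:,:,::-1])
X=cloud(p,np.ones((480,640),bool)); L=R.from_euler('z',-DY).apply(X-H)
b=(abs(L[:,0])<.09)&(abs(L[:,1])<.06)&(L[:,2]>-.01)&(L[:,2]<.002); print('base',rect(X[b]),X[b][:,2].mean())
```

```text
[0.56490079 0.32407008 0.27689981] 43.275 [ 0.78728331 -1.17754202  0.10340112] [-0.00095547 -0.00107708  0.24689981]
wrist bar 710 [0.0639 0.0001 0.0937] ang 1.248 r 0.1135
wrist tabs 318 [-0.0105 -0.0002  0.0562] ang 0.464 r 0.0572
base [564.9 325.  129.5  66.1  -7.5] 0.028496975575789712
```

View pics/w8.png

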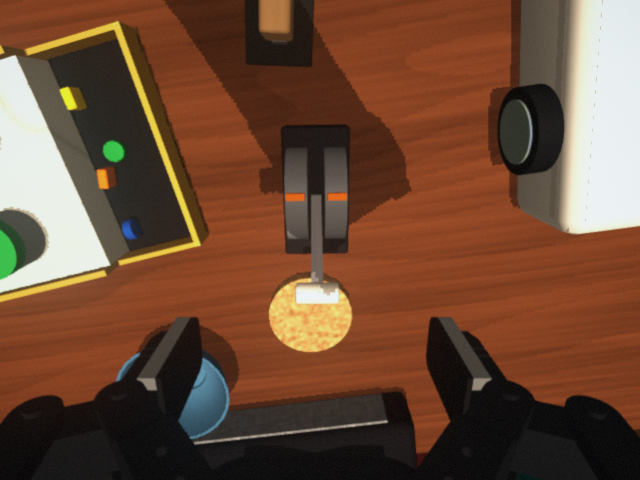

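The view from above shows the tabs at (294,197) and (338,197), the lever at its stop with the bar at (317,292), and nothing in the approach path except the low coasters. I'll go beyond the lever, down, and push back.

>>> drive_tool --targets "-0.5 0 0 0 0 0 -1; -1 0 0 0 0 0 -1; -1 0 0 0 0 0 -1; -1 0 0 0 0 0 -1"

```text
time_s: 43.82
tool_pos: [0.6638, 0.3094, 0.2774]
tool_rot: [-0.0, 0.072, 0.997, -0.0]
force: [-0.6, 0.7, 0.1]
grip_width: 0.0121
grip_force: 0.0
```

>>> drive_tool --targets "-0.25 0 0 0 0 0 -1; -0.25 0 0.5 0 0 0 -1; -0.25 0 1 0 0 0 -1; -0.25 0 1 0 0 0 -1"

```text
time_s: 44.32
tool_pos: [0.6863, 0.3066, 0.175]
tool_rot: [-0.003, 0.071, 0.997, -0.001]
force: [0.8, 0.3, 0.7]
grip_width: 0.0004
grip_force: 0.0
```

>>> drive_tool --targets "0 0 0.4 0 0 0 -1; 0 0 0.73 0 0 0 -1; 0 0 0.73 0 0 0 -1"

```text
time_s: 44.7
tool_pos: [0.6882, 0.307, 0.1053]
tool_rot: [-0.001, 0.071, 0.997, -0.0]
force: [-1.0, 0.5, 0.1]
grip_width: -0.0003
grip_force: 0.0
```

Run:
```python
from h import *
s=sensors.state(); print(s['tool_pos'],s['time_s'],s['force'],R.from_euler('z',-DY).apply(s['tool_pos']-H),rq(s).as_matrix().round(3).tolist(),s['grip_width'])
```

```text
[0.68819674 0.30702941 0.10533109] 44.7 [-0.96062779  0.51281994  0.09050718] [ 0.12351052 -0.00037253  0.07533109] [[-0.99, 0.142, -0.001], [0.142, 0.99, -0.0], [0.001, -0.001, -1.0]] -0.00026041530427071724
```

>>> drive_tool --targets "0.12 0 0 0 0 0 -1; 0.24 0 0 0 0 0 -1; 0.36 0 0 0 0 0 -1; 0.48 0 0 0 0 0 -1; 0.6 0 0 0 0 0 -1; 0.72 0 0 0 0 0 -1; 0.84 0 0 0 0 0 -1; 0.96 0 0 0 0 0 -1; 0.96 0 0 0 0 0 -1"

```text
time_s: 45.82
tool_pos: [0.5924, 0.3211, 0.1047]
tool_rot: [-0.001, 0.071, 0.997, -0.0]
force: [0.7, -0.3, -0.4]
grip_width: 0.0001
grip_force: 0.0
```

>>> drive_tool --targets "0.05 0 0 0 0 0 -1; 0.1 0 0 0 0 0 -1; 0.15 0 0 0 0 0 -1; 0.2 0 0 0 0 0 -1; 0.2 0 0 0 0 0 -1"

```text
time_s: 46.45
tool_pos: [0.5733, 0.3236, 0.1046]
tool_rot: [-0.0, 0.071, 0.997, -0.0]
force: [-0.6, -1.0, -0.2]
grip_width: 0.0001
grip_force: 0.0
```

Run:
```python
from h import *
s=sensors.state(); print(s['tool_pos'],s['time_s'],s['force'],R.from_euler('z',-DY).apply(s['tool_pos']-H))
dim('top'); p=dim('scene'); cv2.imwrite('pics/s9.png',cv2.resize(p['img'][290:370,410:510],None,fx=5,fy=5,interpolation=cv2.INTER_CUBIC)[:,:,::-1])
```

```text
[0.57332601 0.32356322 0.10464922] 46.45 [-0.61846538 -1.0154576  -0.1776601 ] [ 0.00745599 -0.00037806  0.07464922]
top bar 68 [ 0.005  -0.004   0.0952] ang 0.821 r 0.1155
top tabs 22 [-0.01   -0.0176  0.0538] ang 0.461 r 0.0547
scene bar 155 [ 0.1099 -0.0009 -0.012 ] ang 2.325 r 0.1115
scene tabs 91 [-0.0071  0.0032  0.0528] ang 0.518 r 0.0533
```

View pics/s9.png

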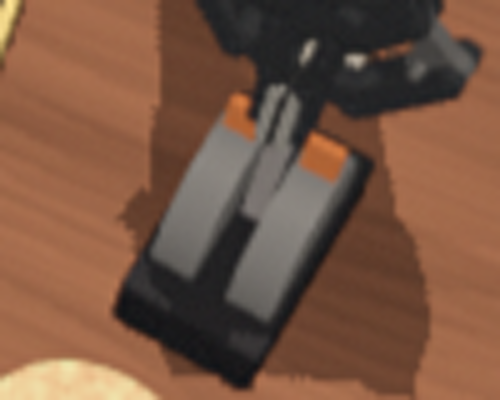

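>>> drive_tool --targets "-0.25 0 0 0 0 0 -1; -0.5 0 0 0 0 0 -1; -0.5 0 -0.5 0 0 0 -1; -0.5 0 -1 0 0 0 -1"

```text
time_s: 47.05
tool_pos: [0.6233, 0.3158, 0.2054]
tool_rot: [-0.001, 0.072, 0.997, -0.001]
force: [0.3, -0.2, 0.8]
grip_width: -0.0002
grip_force: 0.0
```

>>> drive_tool --targets "0 0 -0.5 0 0 0 -1; 0.3 0 -0.72 0 0 0 -1; 0.58 0 -0.72 0 0 0 1; 0.58 0 -0.72 0 0 0 1; 0.58 0 -0.72 0 0 0 1;  0.58 0 -0.72 0 0 0 1"

```text
time_s: 47.8
tool_pos: [0.5666, 0.3241, 0.2764]
tool_rot: [-0.0, 0.072, 0.997, -0.0]
force: [0.5, 0.6, -0.3]
grip_width: 0.0721
grip_force: 0.0
```

```bash
cat >> h.py <<'E'
def bars():
    for n in('wrist','top','scene'):
        p=cap(n); full=np.ones((480,640),bool); X=cloud(p,full); r,c=np.nonzero(full&(p['depth']>0)); im=p['img'][r,c].astype(int)
        L=R.from_euler('z',-DY).apply(X-H); b=(abs(L[:,0])<.1)&(abs(L[:,1])<.03)&(L[:,2]>.085)&(L[:,2]<.13)
        if n!='wrist': b&=im.min(1)>100
        q=L[b]; c0=q[q[:,2]>np.percentile(q[:,2],85)-.006]; print(n,b.sum(),'bar top',q.mean(0).round(4),(q.max(0)+q.min(0))/2,'ang',.65+np.arctan2(((q.max(0)+q.min(0))/2)[0],.108))
        if n=='wrist': w=p
    return w
E
python3 - <<'E'
from h import *
s=sensors.state(); print(s['tool_pos'],s['time_s'],R.from_euler('z',-DY).apply(s['tool_pos']-H))
dim('wrist');dim('top'); p=bars(); cv2.imwrite('pics/w9.png',cv2.resize(p['img'][90:290,220:420],None,fx=3,fy=3,interpolation=cv2.INTER_CUBIC)[:,:,::-1])
E
```

```text
[0.56660108 0.32410626 0.27642906] 47.8 [ 0.00072232 -0.00079895  0.24642906]
wrist bar 701 [-0.0137 -0.0003  0.1163] ang 0.533 r 0.1171
wrist tabs 210 [-0.0113  0.0003  0.0553] ang 0.448 r 0.0565
top bar 149 [0.0311 0.0001 0.0687] ang 1.191 r 0.1139
top tabs 21 [-0.0101 -0.0176  0.0535] ang 0.46 r 0.0545
wrist 1250 bar top [-0.0143 -0.0003  0.1147] [-0.01268718 -0.00031228  0.11235766] ang 0.5330620656916034
top 107 bar top [-0.0136  0.001   0.115 ] [-0.01373311  0.00047826  0.11258304] ang 0.5235203170064731
scene 181 bar top [-0.0077  0.      0.1108] [-0.00861089 -0.00054011  0.10227554] ang 0.5704378231745554
```

View pics/w9.png

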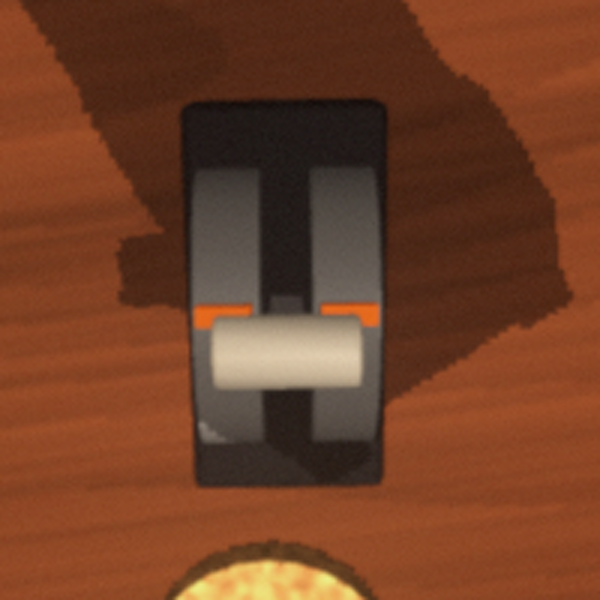

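The close view has the bar at crop (287,352) and the tabs at crop y≈315. The lever is at about 0.53 and the tabs at about 0.465 to 0.475, so I'll push roughly 6 mm more.

>>> drive_tool --targets "-0.6 0 0 0 0 0 -1; -0.6 0 0 0 0 0 -1; -0.6 0 0.5 0 0 0 -1; -0.6 0 1 0 0 0 -1; -0.6 0 1 0 0 0 -1; -0.6 0 1 0 0 0 -1"

```text
time_s: 48.8
tool_pos: [0.6262, 0.3163, 0.1789]
tool_rot: [0.001, 0.072, 0.997, 0.001]
force: [-0.6, 0.1, 1.1]
grip_width: 0.0001
grip_force: 0.0
```

>>> drive_tool --targets "0 0 0.4 0 0 0 -1; 0 0 0.72 0 0 0 -1; 0 0 0.72 0 0 0 -1; 0.2 0 0.72 0 0 0 -1; 0.35 0 0.72 0 0 0 -1; 0.45 0 0.72 0 0 0 -1; 0.5 0 0.72 0 0 0 -1; 0.55 0 0.72 0 0 0 -1; 0.595 0 0.72 0 0 0 -1; 0.595 0 0.72 0 0 0 -1; 0.595 0 0.72 0 0 0 -1"

```text
time_s: 50.18
tool_pos: [0.5665, 0.3243, 0.1047]
tool_rot: [-0.0, 0.072, 0.997, -0.0]
force: [0.4, 0.6, 0.4]
grip_width: -0.0001
grip_force: 0.0
```

Run:
```python
from h import *
s=sensors.state(); print(s['tool_pos'],s['time_s'],R.from_euler('z',-DY).apply(s['tool_pos']-H),s['force'])
```

```text
[0.56650569 0.32432493 0.10465455] 50.175 [ 0.00059673 -0.00059612  0.07465455] [0.41273672 0.61035646 0.38826419]
```

>>> drive_tool --targets "-0.25 0 0 0 0 0 -1; -0.5 0 0 0 0 0 -1; -0.5 0 -0.5 0 0 0 -1; -0.5 0 -1 0 0 0 -1"

```text
time_s: 50.68
tool_pos: [0.616, 0.3168, 0.2054]
tool_rot: [-0.001, 0.072, 0.997, -0.001]
force: [-0.4, 0.9, 0.1]
grip_width: 0.0003
grip_force: 0.0
```

>>> drive_tool --targets "0 0 -0.5 0 0 0 -1; 0.3 0 -0.72 0 0 0 -1; 0.5 0 -0.72 0 0 0 1; 0.5 0 -0.72 0 0 0 1; 0.5 0 -0.72 0 0 0 1;  0.5 0 -0.72 0 0 0 1"

```text
time_s: 51.42
tool_pos: [0.5671, 0.324, 0.2764]
tool_rot: [-0.0, 0.072, 0.997, -0.0]
force: [-0.5, -0.5, -0.4]
grip_width: 0.0724
grip_force: 0.0
```

Run:
```python
from h import *
s=sensors.state(); print(s['tool_pos'],s['time_s'],R.from_euler('z',-DY).apply(s['tool_pos']-H))
dim('wrist'); p=bars(); cv2.imwrite('pics/w10.png',p['img'][:,:,::-1])
```

```text
[0.56707198 0.32403651 0.27638091] 51.425 [ 0.00119835 -0.00080088  0.24638091]
wrist bar 718 [-0.0207 -0.0003  0.1153] ang 0.472 r 0.1172
wrist tabs 89 [-0.0104  0.0002  0.0553] ang 0.464 r 0.0563
wrist 1261 bar top [-0.0212 -0.0004  0.1137] [-0.01961644 -0.00030866  0.11092874] ang 0.4703251127414222
top 102 bar top [-0.0204  0.0008  0.1141] [-0.02019013  0.00113628  0.11321011] ang 0.4651876438143804
scene 180 bar top [-0.0145 -0.0002  0.1101] [-0.01778141 -0.00074659  0.10293946] ang 0.4868212277958413
```

View pics/w10.png

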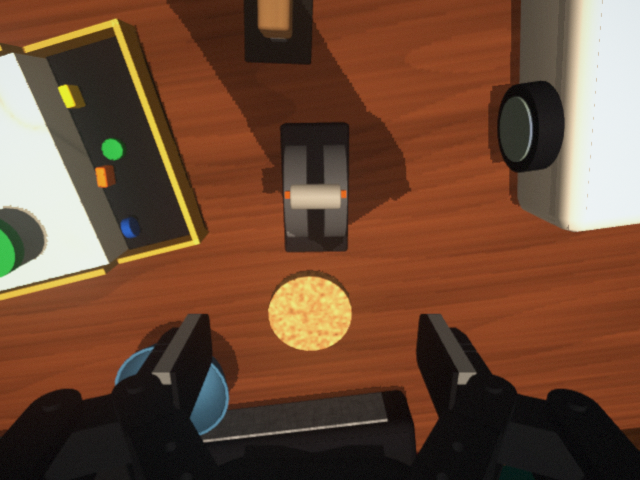

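The bar (316,197) now lies over the tabs (287/345,195), about 0.47 against 0.464. I'll check the tins, scraper and sweets before handing in.

Run:
```python
from h import *
tins()
p=cap('top')
for o in trace(p,'scraper'):
    X=cloud(p,o['region']); print('sc',o['confidence'],rect(X[X[:,2]>np.percentile(X[:,2],95)-.006]),np.percentile(X[:,2],95))
p=cap('scene'); cv2.imwrite('pics/s11.png',cv2.resize(p['img'][170:370,200:520],None,fx=2.4,fy=2.4,interpolation=cv2.INTER_CUBIC)[:,:,::-1])
```

```text
tin 0.97 [561.1  30.6  55.3  55.   44.9] z 0.094 [118. 249. 149.] st [0.0491 0.0441]
tin 0.73 [462.7  21.1  56.4  53.2  89.5] z 0.094 [253. 254. 150.] st [-0.0497  0.0452]
tin 0.64 [ 460.2 -508.7   55.5   53.5   89. ] z 0.044 [253. 228. 242.] st [-0.1093 -0.4812]
tin 0.62 [ 5.228e+02 -6.990e+01  5.360e+01  5.330e+01 -3.000e-01] z 0.094 [253. 255. 255.] st [ 0.0002 -0.0517]
wtin 0.85 [567.5  50.   49.2  16.7 -18.1] z 0.091 [71. 76. 67.]
sc 0.75 [209.  349.8 110.4  27.  -68.8] 0.061896438294085865
sc 0.61 [368.9 320.9 107.9  27.  -11.1] 0.06613442087353447
```

View pics/s11.png

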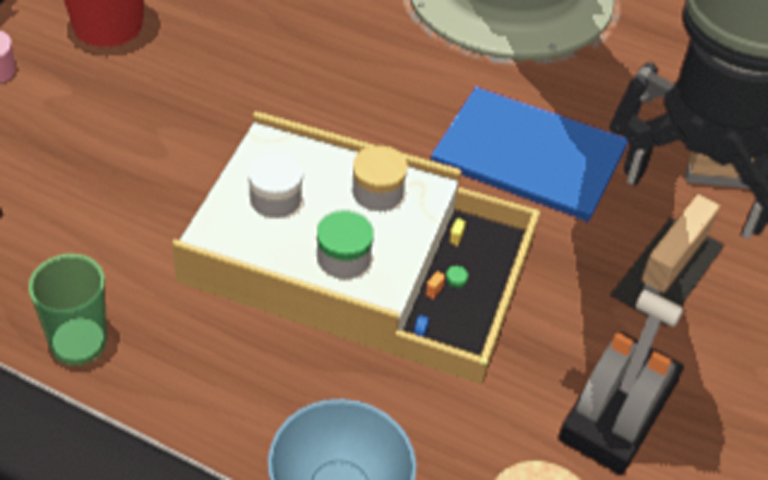

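Everything is in place: tins upright, sweets in the trough, scraper on its mat, lever between the tabs and the gripper free.

```bash
python3 -c "
from h import *
print(arm.close_job())"
```

```text
the job is handed in; nothing more can be done
None
```

I've handed the job in without a verdict; in my last check all four sweets were in the trough, the scraper was lined up on its mat, the three tins stood upright on the marble, and the lever read about 0.47 rad against 0.464 for the orange tabs.

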